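Load the curing box and latch its guard

TASK

Set the plaster dental-arch model down gently, upright, in the middle of the round stand inside the curing box. Then push the box's clear sliding guard fully shut by its handle until the latch catches and holds it, without forcing it hard against its end stop, and let go. Leave the other things on the bench where they are.

Things in the scene. Friction and masses are not known exactly. Their poses are not given: they have to be found in the camera images.
- arch_model: Tan plaster dental model: a rectangular base 60 (x) x 52 (y) x 22 mm high with a horseshoe of teeth on it, 36 mm high in all, 160 g (varies). Origin at the centre of its underside, z up; grip the base across its 52 mm (y) or 60 mm (x). It stands on the bench, z = 0, in one of two places.
- mould: Bystander of the same tan stone: a six-sided tapered mould block on a 62 x 62 mm foot, 48 mm high. Origin at the centre of its underside. Changes places with the arch model. Leave it.
- powder_jar: Bystander: grey jar with a white lid, 60 mm across, 85 mm high. Origin at the centre of its underside. Leave it.
- mix_bowl: Bystander: dark rubber mixing bowl, 100 mm across, 50 mm high. Origin at the centre of its underside. Leave it.
- curebox: White fixed box, 170 (x) by 405 mm (y from -205 to +200). Origin on the bench; its y axis is the way the guard closes. Housing 64 mm high, guide rails to 77 mm along its long edges. Open-topped chamber y = -20 to +130 mm, 130 mm wide in x, floor 8 mm above the bench. At y = 129 to 201 mm, x = 21 to 79 mm, the latch housing rises to 111 mm.
- stand (a point): Centre of the top face of the round stand (90 mm across) in the chamber, 14 mm above the bench, at x = 0, y = +62 mm of the box; z up, axes as the box's.
- latch (a point): Top of the dark latch housing, 111 mm above the bench, fixed to the box. The push needed peaks at 8 to 16 N on the pawl's ramp, falls to about 6 N on its flat tip (not caught yet), then the pawl drops with a click; about 2 mm further is a hard stop. Latch and stop sit in slotted holes: the stop lies anywhere at guard = -0.014 to +0.014, unmeasured: feel for it. Over 20 N on the stop is too much.
- guard (a joint): Opening of the clear sliding guard in m; falls as it is pushed along the box's +y. Starts 0.148 to 0.159 open (stop at 0.16), leaving the chamber free. Slides with 1 N of friction; over the last 40 mm a spring plunger pushes it back with 2.5 to 5.5 N. Let go uncaught, it springs back to 0.024 or more; caught by its latch it rests at -0.013 to +0.018.
- handle (a point): Centre of the guard's upright black handle plate, which moves with it: 70 mm wide (box x), 12 mm thick (along the slide, box y), from 71 to 112 mm above the bench. At x = 0, y = -20 mm of the box when the guard reads 0. Push its -y face from above, with shut fingers. The guard plate at its foot (top 71 mm) reaches 10 mm behind that face; further back is the housing top, 64 mm.
Mind the look-alikes: they are no part of the job. Leave any pink, red or turquoise look-alike of the arch_model alone.

How it is judged:
On the way:
1. the arch model stands released in the middle of the stand, the guard still open (horizontal distance between arch_model and stand below 0.015 m and z of arch_model in the frame of stand between -0.004 and 0.004 m and angle between arch_model's own z axis and vertical below 0.12 rad and contact force between the fingers and arch_model below 0.1 N and value of joint guard above 0.1 m), for 0.2 s.
At the end, for the whole second after the job is handed in: The guard is shut and held by its latch by itself (opening under 21 mm, at rest; unlatched it springs back to 24 mm or more), and the arch model stands upright (within 7 degrees) on the stand, its centre within 15 mm of the stand's centre (value of joint guard below 0.021 m and velocity of joint guard between -0.01 and 0.01 m/s and horizontal distance between arch_model and stand below 0.015 m and z of arch_model in the frame of stand between -0.004 and 0.004 m and angle between arch_model's own z axis and vertical below 0.12 rad and linear speed of arch_model below 0.02 m/s); the robot touches nothing.
It fails at once if the guard is forced against its end stop with more than 20 N (contact force between keeper_c0 and guard above 20 N).
It fails at once if the arch model is dropped or slammed onto the stand (faster than 0.6 m/s over it) (horizontal distance between arch_model and stand below 0.05 m and z of arch_model in the frame of stand below 0.06 m and linear speed of arch_model above 0.6 m/s).
It fails at once if the mould is shifted by more than 25 mm (distance of mould from where it was at the start of the episode above 0.025 m).
It fails at once if the powder jar is shifted by more than 25 mm (distance of powder_jar from where it was at the start of the episode above 0.025 m).
It fails at once if the mix bowl is shifted by more than 25 mm (distance of mix_bowl from where it was at the start of the episode above 0.025 m).
It also fails if it takes over 64 s, if anything falls off the work surface, if the arm or the gripper's body presses on something with over 40 N, if the wrist force passes 120 N, or if a joint passes its speed limit or range.

ROBOT

A 7-joint arm with a two-finger parallel gripper is mounted at the origin on the work surface. World frame = base frame: x ahead of the robot, y to its left, z up, the work surface at z = 0. Lengths are in m, angles in rad, forces in N, time in s.
With the tool pointing down it reaches from about 0.425 to 0.95 m from the base axis. Payload 4.7 kg.
Tool frame: the origin (TCP) lies on the centre line of the jaws, within the pads' length; the fingertips stand 22 mm ahead of it and the grasp point (between the pads) lies 3 mm ahead of it; z points along the fingers, y is the direction in which the jaws open and shut (so a half turn about z gives the same grasp; the last joint's range is limited). The gripper opens to 85 mm and grips with 20 to 120 N. Pads are 22 mm wide; open, the fingers measure 114 mm over their backs; the gripper's body (76 mm by 85 mm) begins 54 mm behind the grasp point. The pads swing forward as they close: fully open they stand 13 mm farther back than shut.
Start: joints at [1.175, 0.469, -0.049, 1.532, 0.024, 1.141, -0.082], TCP at [0.242, -0.63, 0.253] pointing down, gripper open.
Joint ranges: [-2.59, 2.59], [-0.33, 1.99], [-1.39, 1.29], [0.1, 2.45], [-1.04, 4.18], [0.21, 1.99], [-2.66, 2.66]. Speed limits (rad/s): [2.57, 2.57, 3.14, 3.14, 3.14, 3.14, 3.14].

INTERFACE

Orientations are given as a unit quaternion [x, y, z, w].
In Python, from cell import bot gives the robot as it stands. The module is installed in compiled form; this text tells all that it offers.
- The arm moves only by the tool jog_arm, never from a script. Its argument "series" is a list of rows, each an object with "gripper": the opening, from -1 (shut) to 1 (fully open), so that 0 is half open; "delta_pos": the shift along the world's x, y, z in cm, a list of three; "dr": the turn, a rotation vector about the world's x, y, z in rad, a list of three. In form: [{"gripper": gripper, "delta_pos": [tx, ty, tz], "dr": [ax, ay, az]}, ...]. A call has exactly 5 rows; each row is the pose to reach, as a shift and turn from the pose commanded when the call began; what a row does not reach only later rows make up. A row lasts 1/8 s, in which the tool goes at most 62.5 mm and 10.7 degrees, less where a joint would pass 70% of its speed; a pose out of reach is approached as far as the arm can. A call with a gripper value outside its range is refused whole. The fingers move at their own pace and stop on an object; the grip force is fixed at half the most. Time passes only in rows, so rows that repeat a pose let the fingers close, or fill a call up. It gives the time, the measured TCP pose, the force and the opening at its end, in the units of the state.
- bot.get_state(): the state, without advancing time (a new reading comes with each control period).
- bot.capture(name): name is "scene" or "top" or "wrist"; returns a dict with "frame" (420x560x3 uint8, red, green, blue), "range_z" (420x560 float32, m along the optical axis (not along the pixel's ray), 0 where there is no reading), "fx", "fy", "cx", "cy" (pixels), "k1" (the pictures are not rectified: a ray, as slopes to the right and down, at radius r is drawn at 1 + k1 r^2 times it, then the intrinsics apply), "eye" and "rotation" of the camera in the world. Camera axes: x right, y up, looking along -z (the intrinsics and any distortion apply to the point x, -y, -z); pixel columns grow to the right and rows downward; lengths in m; the calibration is good to about 2 mm. A picture is of the moment at which its call begins.
- bot.job_done(): hands the job in, once; it reports no verdict.
Trained networks look in a picture, given as the dict that the camera call returned (one of the last four; its "shot" number tells which), for a name from the list of things; names that differ only in an ending like _2 or _b are one class to them, and where a whole thing is asked for, a point or a joint stands for the part that bears it (a point fixed in the world has none). Each returns a list of dicts, best first, with "score" (0 to 1); they miss things now and then, are a little off and sometimes report something else, mostly with a low value. They report only what shows in the picture. A call takes as long as a camera call. They do not tell look-alikes from the thing itself.
- bot.look_for(picture, label): "location" ([row, column] in pixels, amid what is visible of it).
- bot.trace(picture, label): "mask" (420x560 bool, what is visible of it) and "location" ([row, column] in pixels, amid what is visible of it).
- bot.place_of(picture, label): "location" ([row, column] in pixels: a listed point, or the origin of a listed thing).
The state is a dict: "clock": time; "joints": joint angles; "joint_velocities": joint speeds; "effort": joint torques, N m; "position": TCP position; "eef_rot": TCP orientation; "contact_force": force on the tool from outside, world axes, zero at the start; "torque": the same for the moment, N m; "grip_width": opening from 0.0 (shut) to 1.0 (fully open).
Only numpy, scipy, OpenCV 4.12 (cv2) and the standard library are available. Lean on these libraries where they do the work, as an engineer would, in place of code of your own. Each camera call takes 0.05 s, during which the arm holds its last target.

## Working session

There is one attempt and no reset: what is moved stays moved. The work goes in short steps, Python scripts to look and compute and a tool call to move; the robot and the scene stay as the last step left them, time stands still between calls to the robot, and variables do not carry over. Pictures are saved under pics/ and viewed, and the job is handed in when it is done.

Besides the shell and the picture viewer there is one more tool, called after ">>>" in YAML: its name, and indented under it one key for each argument. jog_arm: Moves the arm, as the interface text tells. Its arguments: {"type":"object","properties":{"series":{"type":"array"}},"required":["series"]}

```bash
mkdir -p pics; cat > h.py <<'E'
import numpy as np, cv2
from cell import bot
def save(p,n): cv2.imwrite('pics/'+n,cv2.cvtColor(p['frame'],cv2.COLOR_RGB2BGR))
def ray(p,r,c):
    K=np.array([[p['fx'],0,p['cx']],[0,p['fy'],p['cy']],[0,0,1.]])
    u=cv2.undistortPoints(np.array([[[c,r]]],float),K,np.array([p['k1'],0,0,0.]))[0,0]
    return np.array(p['rotation'])@np.array([u[0],-u[1],-1.])
def at_z(p,r,c,z):
    d=ray(p,r,c);e=np.array(p['eye']);return e+d*(z-e[2])/d[2]
def cloud(p,mask):
    rr,cc=np.nonzero(mask&(p['range_z']>0))
    K=np.array([[p['fx'],0,p['cx']],[0,p['fy'],p['cy']],[0,0,1.]])
    u=cv2.undistortPoints(np.stack([cc,rr],1).astype(float)[:,None],K,np.array([p['k1'],0,0,0.]))[:,0]
    z=p['range_z'][rr,cc][:,None]
    q=np.hstack([u[:,:1],-u[:,1:],-np.ones((len(u),1))])*z
    return q@np.array(p['rotation']).T+np.array(p['eye'])
E
python3 - <<'E'
from h import *
s=bot.get_state();print(s)
for n in ['scene','top']:
    p=bot.capture(n);save(p,n+'0.png');print(n,p['eye'],p['rotation'],p['fx'])
    for l in ['arch_model','mould','stand','latch','handle','curebox','powder_jar','mix_bowl']:
        for d in bot.place_of(p,l)[:4]: 
            r,c=d['location'];z=dict(stand=.014,latch=.111,handle=.0915).get(l,0)
            print(l,np.round([r,c],1),round(d['score'],2),at_z(p,r,c,z).round(4))
E
```

```text
{'clock': 0.0, 'joints': array([ 1.17510998,  0.46946445, -0.04856866,  1.53369888,  0.02413087,
        1.14103182, -0.0822653 ]), 'joint_velocities': array([ 2.51863894e-05, -4.74283999e-05,  1.31445993e-03, -5.65293534e-04,
        8.76678542e-04,  3.23975798e-04,  7.90610071e-04]), 'effort': array([-1.28456835e-03, -5.10312510e+01, -4.68411902e-02, -2.37712920e+01,
        1.07098126e-02,  7.64054043e-03,  2.75062149e-05]), 'position': array([ 0.24185721, -0.62959093,  0.25224372]), 'eef_rot': array([ 9.83224957e-01,  1.82394264e-01, -2.40380214e-04, -9.78939426e-04]), 'contact_force': array([ 0.0757751 ,  0.77964192, -0.23211319]), 'torque': array([ 0.00691982, -0.02639554, -0.06598726]), 'grip_width': 0.9967650321129553}
scene [ 1.21906929 -0.68869666  1.35354061] [0.31159725 0.13819431 0.36193621 0.8676472 ] 539.5420154022307Traceback (most recent call last):
  File "<stdin>", line 8, in <module>
  File "h.py", line 9, in at_z
    d=ray(p,r,c);e=np.array(p['eye']);return e+d*(z-e[2])/d[2]
  File "h.py", line 7, in ray
    return np.array(p['rotation'])@np.array([u[0],-u[1],-1.])
           ~~~~~~~~~~~~~~~~~~~~~~~^~~~~~~~~~~~~~~~~~~~~~~~~~~
ValueError: matmul: Input operand 1 has a mismatch in its core dimension 0, with gufunc signature (n?,k),(k,m?)->(n?,m?) (size 3 is different from 4)
```

Rotation is a quaternion.

```bash
sed -i "s/np.array(p\['rotation'\])/R.from_quat(p['rotation']).as_matrix()/; 1a from scipy.spatial.transform import Rotation as R" h.py
python3 - <<'E'
from h import *
for n in ['scene','top']:
    p=bot.capture(n);save(p,n+'0.png');print(n,p['eye'],p['rotation'],p['fx'])
    for l in ['arch_model','mould','stand','latch','handle','curebox','powder_jar','mix_bowl']:
        for d in bot.place_of(p,l)[:4]: 
            r,c=d['location'];z=dict(stand=.014,latch=.111,handle=.0915).get(l,0)
            print(l,np.round([r,c],1),round(d['score'],2),at_z(p,r,c,z).round(4))
E
```

```text
scene [ 1.21906929 -0.68869666  1.35354061] [0.31159725 0.13819431 0.36193621 0.8676472 ] 539.5420154022307
arch_model [158.7 352.5] 0.78 [0.4082 0.4504 0.    ]
arch_model [142.  306.7] 0.74 [0.2321 0.3982 0.    ]
arch_model [171.4 372.4] 0.73 [0.4986 0.4516 0.    ]
arch_model [177.4 337.4] 0.7 [0.431  0.3431 0.    ]
mould [205.9 374.6] 0.68 [0.6044 0.3329 0.    ]
stand [249.2 303.8] 0.97 [0.5674 0.0329 0.014 ]
latch [219.6 347.8] 0.66 [0.6321 0.1509 0.111 ]
handle [278.7 250.9] 0.9 [ 0.5714 -0.1852  0.0915]
curebox [263.7 291.3] 0.8 [ 0.5713 -0.0254  0.    ]
powder_jar [319.2 172.6] 0.95 [ 0.4683 -0.4001  0.    ]
powder_jar [221.4 347.7] 0.51 [0.5843 0.22   0.    ]
mix_bowl [356.9 211.1] 0.56 [ 0.6336 -0.396   0.    ]
top [0.15453441 0.00188529 1.44696393] [ 0.07438651 -0.07451647 -0.69444501  0.71180059] 441.72710291222694
arch_model [229.2 152.9] 0.84 [0.4006 0.4556 0.    ]
arch_model [279.  162.8] 0.8 [0.2382 0.409  0.    ]
arch_model [219.7 187.5] 0.56 [0.4355 0.3438 0.    ]
arch_model [195.3 159.6] 0.51 [0.5169 0.4435 0.    ]
mould [172.2 194.8] 0.89 [0.6011 0.3309 0.    ]
stand [176.1 278.4] 0.67 [0.5904 0.0451 0.014 ]
stand [176.8 349.3] 0.34 [ 0.5939 -0.1943  0.014 ]
latch [156.6 245.1] 0.72 [0.6226 0.1498 0.111 ]
handle [168.5 405.6] 0.21 [ 0.6021 -0.3639  0.0915]
curebox [182.  299.1] 0.97 [ 0.5755 -0.0255  0.    ]
powder_jar [217.3 413.6] 0.8 [ 0.4625 -0.4101  0.    ]
mix_bowl [165.5 405.7] 0.74 [ 0.6431 -0.3892  0.    ]
mix_bowl [181.4 278.7] 0.73 [0.5759 0.0439 0.    ]
```

View pics/scene0.png

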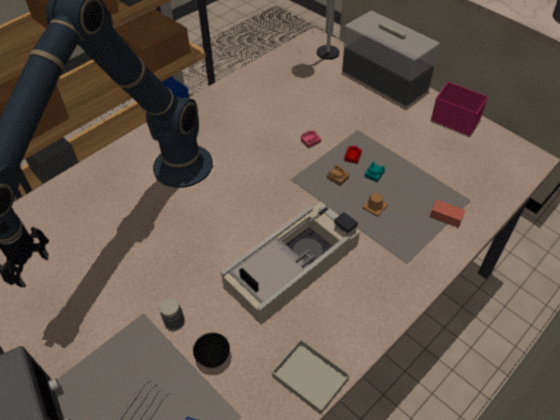

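View pics/top0.png

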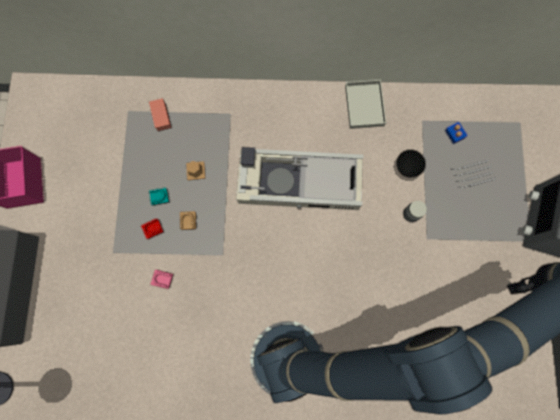

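```bash

python3 - <<'E'
from h import *
P={n:bot.capture(n) for n in ['scene','top']}
a=P['scene']['frame'][130:230,285:405]; b=P['top']['frame'][145:245,130:250]
im=np.hstack([cv2.resize(a,(396,330),interpolation=2),cv2.resize(b,(396,330),interpolation=2)])
cv2.imwrite('pics/crop0.png',cv2.cvtColor(im,cv2.COLOR_RGB2BGR))
for n,p in P.items():
    for d in bot.trace(p,'arch_model')[:5]:
        m=d['mask'];c=cloud(p,m);hi=c[c[:,2]>.008]
        print(n,d['location'],round(d['score'],2),m.sum(),p['frame'][m].mean(0).round(),c.mean(0).round(4))
        if len(hi)>5:
            rect=cv2.minAreaRect(hi[:,:2].astype(np.float32)*1000);print('  rect',rect, hi[:,2].max(), np.percentile(hi[:,2],[10,50,90]))
    for d in bot.trace(p,'curebox')[:1]:
        m=d['mask'];c=cloud(p,m)
        for lo,h in((.055,.068),(.069,.085)):
            hi=c[(c[:,2]>lo)&(c[:,2]<h)];print('box',lo,cv2.minAreaRect(hi[:,:2].astype(np.float32)*1000),len(hi))
    for d in bot.trace(p,'handle')[:3]:
        m=d['mask'];c=cloud(p,m);print('handle',d['score'],d['location'],m.sum(),c.min(0),c.max(0))
E
```

```text
scene [171.8, 374.6] 0.84 245 [10. 73. 67.] [0.5172 0.4348 0.0247]
  rect ((514.65966796875, 439.012939453125), (50.193870544433594, 67.99835968017578), 15.052870750427246) 0.04630660576053258 [0.01617839 0.02529613 0.0366433 ]
scene [154.4, 349.6] 0.76 255 [102.  18.  16.] [0.4066 0.4483 0.0232]
  rect ((400.16546630859375, 458.1860656738281), (51.8952522277832, 83.76946258544922), 26.398515701293945) 0.043832990938794225 [0.01579267 0.02471931 0.03733094]
scene [137.6, 308.6] 0.7 227 [121.  53.  66.] [0.2449 0.4024 0.0234]
  rect ((244.70095825195312, 407.567626953125), (60.90882110595703, 55.115108489990234), 79.42888641357422) 0.043440024203123206 [0.01343233 0.02514052 0.03618874]
scene [176.6, 336.2] 0.68 247 [95. 68. 42.] [0.4391 0.3347 0.0235]
  rect ((436.5814208984375, 336.49786376953125), (59.0526008605957, 53.54410934448242), 9.724921226501465) 0.04265151710035919 [0.01456433 0.02458937 0.03515326]
box 0.055 ((579.87158203125, -24.621673583984375), (409.585205078125, 170.32046508789062), 88.92320251464844) 1742
box 0.069 ((574.7313232421875, -29.906463623046875), (399.208
[... 720 characters left out ...]
8156]
top [219.3, 188.4] 0.73 330 [144. 117.  83.] [0.429  0.3379 0.023 ]
  rect ((431.99755859375, 338.27301025390625), (60.18475341796875, 52.297969818115234), 4.667564392089844) 0.04257768725754563 [0.01697178 0.02283738 0.03581057]
top [278.3, 159.8] 0.55 284 [182.  97. 116.] [0.2382 0.4064 0.0257]
  rect ((238.93434143066406, 409.372802734375), (57.87747573852539, 48.914730072021484), 77.82360076904297) 0.04206168207264627 [0.01875597 0.02405019 0.03547534]
box 0.055 ((572.5398559570312, -25.754058837890625), (404.4566955566406, 170.18539428710938), 88.04456329345703) 1491
box 0.069 ((574.1605224609375, -28.416152954101562), (401.007568359375, 173.2212677001953), 88.35565948486328) 2797
```

View pics/crop0.png

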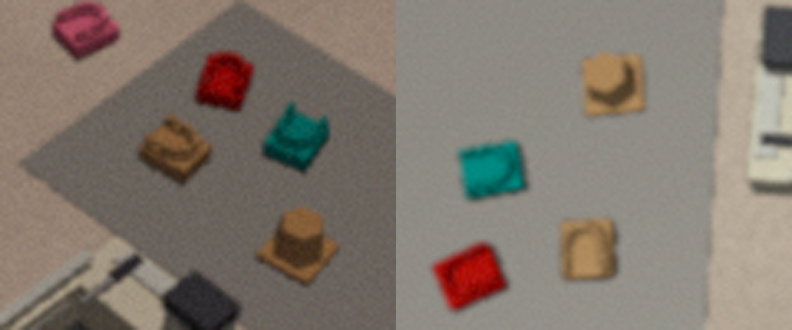

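Candidates in the scene picture: pink (138,309), red (154,350), turquoise (172,375), tan horseshoe (177,336) and tan hexagonal block (206,375). The tan horseshoe at (177,336), which is (219,188) in top, is the arch_model: it is tan and its base is 60x52. The hexagonal block is the mould, and the coloured ones are look-alikes. The crop confirms this. I'm now swinging over to it around the base.

>>> jog_arm:
  series:
    - {"gripper":1,"delta_pos":[4,4.5,0.5],"dr":[0,0,-0.05]}
    - {"gripper":1,"delta_pos":[8,9,1],"dr":[0,0,-0.1]}
    - {"gripper":1,"delta_pos":[12,13.5,1],"dr":[0,0,-0.15]}
    - {"gripper":1,"delta_pos":[16,18,1],"dr":[0,0,-0.2]}
    - {"gripper":1,"delta_pos":[20,23,1],"dr":[0,0,-0.24]}

```text
clock: 2.02
position: [0.4423, -0.4, 0.2636]
eef_rot: [0.998, 0.062, 0.0, 0.0]
contact_force: [0.7, 0.6, -0.0]
grip_width: 1.0
```

>>> jog_arm:
  series:
    - {"gripper":1,"delta_pos":[2,6,0],"dr":[0,0,0]}
    - {"gripper":1,"delta_pos":[4,12,0],"dr":[0,0,0]}
    - {"gripper":1,"delta_pos":[6,18,0],"dr":[0,0,0]}
    - {"gripper":1,"delta_pos":[8,24,0],"dr":[0,0,0]}
    - {"gripper":1,"delta_pos":[9,30,0],"dr":[0,0,0]}

```text
clock: 2.65
position: [0.5317, -0.1006, 0.2637]
eef_rot: [0.998, 0.063, 0.001, 0.0]
contact_force: [0.6, -0.7, 0.2]
grip_width: 1.002
```

>>> jog_arm:
  series:
    - {"gripper":1,"delta_pos":[1,6,0],"dr":[0,0,0]}
    - {"gripper":1,"delta_pos":[2,12,0],"dr":[0,0,0]}
    - {"gripper":1,"delta_pos":[2,14,0],"dr":[0,0,0]}
    - {"gripper":1,"delta_pos":[2,14,0],"dr":[0,0,0]}
    - {"gripper":1,"delta_pos":[2,14,0],"dr":[0,0,0]}

```text
clock: 3.28
position: [0.551, 0.0356, 0.2633]
eef_rot: [0.998, 0.062, -0.0, 0.001]
contact_force: [-0.6, -0.3, -0.6]
grip_width: 1.001
```

Over the stand now; I'll use the wrist camera to measure the box.

```bash

python3 - <<'E'
from h import *
p=bot.capture('wrist');save(p,'w1.png');print(p['eye'])
for l,z in dict(stand=.014,latch=.111,handle=.0915,curebox=0).items():
    for d in bot.place_of(p,l)[:2]:
        r,c=d['location'];print(l,r,c,round(d['score'],2),at_z(p,r,c,z).round(4))
c=cloud(p,np.ones((420,560),bool))
np.save('c1.npy',c)
for lo,h in((.058,.069),(.072,.082),(.011,.0175),(.105,.116)):
    hi=c[(c[:,2]>lo)&(c[:,2]<h)];print(lo,len(hi),hi.min(0),hi.max(0))
E
```

```text
[0.62897534 0.0441309  0.38360442]
stand 156.7 282.0 0.83 [0.5737 0.0333 0.014 ]
latch 95.9 166.6 0.73 [0.6279 0.1404 0.111 ]
handle 200.9 496.5 0.79 [ 0.569  -0.1898  0.0915]
curebox 162.4 328.8 0.57 [ 0.5718 -0.0268  0.    ]
0.058 9817 [ 0.49051206 -0.23136218  0.05801581] [0.6646636  0.17679624 0.06899893]
0.072 10917 [ 0.48177361 -0.23321175  0.07200039] [0.66354602 0.16358608 0.0819986 ]
0.011 5286 [ 0.24713151 -0.38676307  0.01100102] [0.78128617 0.43063636 0.0174737 ]
0.105 4681 [ 0.53325593 -0.2019565   0.10501073] [0.65897108 0.16408388 0.113459  ]
```

View pics/w1.png

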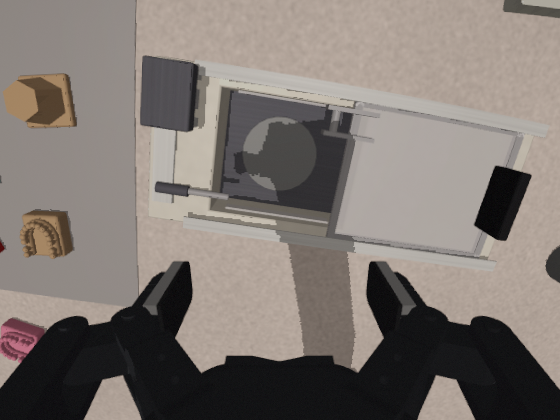

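```bash

python3 - <<'E'
from h import *
c=np.load('c1.npy')
hi=c[(c[:,2]>.057)&(c[:,2]<.083)&(abs(c[:,0]-.575)<.12)&(c[:,1]<.25)]
print('boxrect',cv2.minAreaRect(hi[:,:2].astype(np.float32)*1000))
# rail lines
r=c[(c[:,2]>.073)&(c[:,2]<.081)]
for s in((.62,.70),(.46,.52)):
    q=r[(r[:,0]>s[0])&(r[:,0]<s[1])];a=np.polyfit(q[:,1],q[:,0],1);
    for y in (-.2,0,.1):print(s,np.degrees(a[0]).round(2),np.polyval(a,y).round(4),len(q))
h=c[(c[:,2]>.107)&(c[:,2]<.117)]
for nm,q in(('handle',h[h[:,1]<-.1]),('latch',h[(h[:,1]>.08)])):
    print(nm,cv2.minAreaRect(q[:,:2].astype(np.float32)*1000),len(q),q.min(0),q.max(0))
p=bot.capture('wrist');g=cv2.medianBlur(cv2.cvtColor(p['frame'],cv2.COLOR_RGB2GRAY),3)
import cv2
print([g[155,x] for x in range(225,345,6)])
C=cv2.HoughCircles(g[90:215,220:340],cv2.HOUGH_GRADIENT,1,50,param1=60,param2=12,minRadius=32,maxRadius=42);print(C)
if C is not None:
  x,y,rr=C[0,0];print(at_z(p,y+90,x+220,.014), at_z(p,y+90,x+220+rr,.014))
for d in bot.trace(p,'arch_model')[:4]:
    m=d['mask'];q=cloud(p,m);q=q[q[:,2]>.008]
    print(d['location'],p['frame'][m].mean(0).round(),cv2.minAreaRect(q[:,:2].astype(np.float32)*1000),q[:,2].max())
for d in bot.place_of(p,'arch_model')[:4]:
    print(d['location'],at_z(p,*d['location'],0))
E
```

```text
boxrect ((573.4697875976562, -27.981216430664062), (406.0105285644531, 171.22561645507812), 88.1344985961914)
(0.62, 0.7) 1.77 0.6465 5122
(0.62, 0.7) 1.77 0.6526 5122
(0.62, 0.7) 1.77 0.6557 5122
(0.46, 0.52) 1.83 0.4901 3624
(0.46, 0.52) 1.83 0.4965 3624
(0.46, 0.52) 1.83 0.4997 3624
handle ((568.1270751953125, -194.0792694091797), (14.838275909423828, 69.73565673828125), 88.63123321533203) 945 [ 0.53325593 -0.2019565   0.10702524] [ 0.60308101 -0.18600538  0.113459  ]
latch ((629.2044677734375, 141.4541778564453), (44.42836380004883, 58.276126861572266), 87.90882110595703) 3587 [0.59956944 0.11883957 0.10700881] [0.65897108 0.16408388 0.1133034 ]
[np.uint8(63), np.uint8(81), np.uint8(47), np.uint8(59), np.uint8(73), np.uint8(73), np.uint8(73), np.uint8(72), np.uint8(72), np.uint8(73), np.uint8(73), np.uint8(73), np.uint8(72), np.uint8(72), np.uint8(73), np.uint8(71), np.uint8(49), np.uint8(49), np.uint8(50), np.uint8(50)]
[[[59.5 63.5 36.5]]]
[0.57715354 0.03750413 0.014     ] [ 0.58268253 -0.00624181  0.014     ]
[231.6, 45.2] [120.  96.  71.] ((432.7458801269531, 337.0411071777344), (59.780189514160156, 52.680206298828125), 4.359931468963623) 0.03796864812833123
[335.6, 15.6] [135.  78.  91.] ((400.4434814453125, 279.2530822753906), (59.81378173828125, 457.80694580078125), 49.47983932495117) 0.3206707686479877
[100.8, 43.4] [127. 102.  76.] ((606.7091064453125, 325.2738952636719), (60.84690856933594, 62.161251068115234), 7.594085216522217) 0.050101010285885816
[244.3, 0.0] [78. 17. 16.] ((396.56085205078125, 416.69873046875), (7.231151580810547, 2.1113672256469727), 14.677703857421875) 0.012135249371590662
[334.0, 27.3] [0.23824185 0.40895771 0.        ]
[226.2, 53.0] [0.43789871 0.33895356 0.        ]
```

>>> jog_arm:
  series:
    - {"gripper":1,"delta_pos":[-2.2,5.5,0],"dr":[0,0,-0.02]}
    - {"gripper":1,"delta_pos":[-4.4,11,0],"dr":[0,0,-0.045]}
    - {"gripper":1,"delta_pos":[-6.6,17,0],"dr":[0,0,-0.045]}
    - {"gripper":1,"delta_pos":[-8.8,23,0],"dr":[0,0,-0.045]}
    - {"gripper":1,"delta_pos":[-11.0,28.5,0],"dr":[0,0,-0.045]}

```text
clock: 4.3
position: [0.4404, 0.3241, 0.2636]
eef_rot: [0.999, 0.041, 0.0, -0.0]
contact_force: [1.0, 0.6, -0.2]
grip_width: 1.0
```

>>> jog_arm:
  series:
    - {"gripper":1,"delta_pos":[-0.8,1.6,-4],"dr":[0,0,0]}
    - {"gripper":1,"delta_pos":[-0.8,1.6,-9],"dr":[0,0,0]}
    - {"gripper":1,"delta_pos":[-0.8,1.6,-12],"dr":[0,0,0]}
    - {"gripper":1,"delta_pos":[-0.8,1.6,-12],"dr":[0,0,0]}
    - {"gripper":1,"delta_pos":[-0.8,1.6,-12],"dr":[0,0,0]}

```text
clock: 4.92
position: [0.4337, 0.3392, 0.1446]
eef_rot: [0.999, 0.041, 0.001, -0.001]
contact_force: [-0.4, 0.0, 0.3]
grip_width: 0.998
```

```bash

python3 - <<'E'
from h import *
p=bot.capture('wrist');save(p,'w2.png');print(bot.get_state()['position'])
for d in bot.trace(p,'arch_model')[:3]:
    m=d['mask'];q=cloud(p,m);q=q[(q[:,2]>.008)&(q[:,2]<.045)]
    print(d['location'],p['frame'][m].mean(0).round(),cv2.minAreaRect(q[:,:2].astype(np.float32)*1000),q[:,2].max(),q.min(0),q.max(0))
E
```

```text
[0.43392864 0.33926326 0.14505151]
[221.6, 147.4] [147.  33.  31.] ((402.64935302734375, 452.9120178222656), (52.15406799316406, 59.69276428222656), 26.26956558227539) 0.0375342741966922 [0.36808334 0.41640058 0.00801073] [0.43746182 0.48936903 0.03753427]
[96.9, 157.4] [ 41. 128. 122.] ((511.7607116699219, 439.91864013671875), (52.337066650390625, 59.755470275878906), 12.298897743225098) 0.038599679760237926 [0.48076044 0.40673886 0.00802529] [0.54160411 0.47166089 0.03859968]
[203.1, 276.7] [117.  93.  70.] ((432.848876953125, 338.96441650390625), (59.3505744934082, 52.16865158081055), 4.908938407897949) 0.03745967445961382 [0.40218763 0.31153083 0.00800151] [0.46411195 0.36641925 0.03745967]
```

View pics/w2.png

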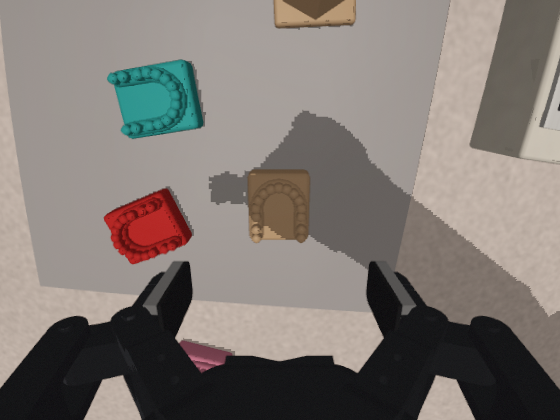

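The wrist view shows the tan arch at (203,277), centred at (0.4328, 0.339) with yaw 4.9°. The TCP is centred over it and the fingers have room beside the red one. Descending to TCP z = 0.024.

>>> jog_arm:
  series:
    - {"gripper":1,"delta_pos":[-0.1,0,-3],"dr":[0,0,0]}
    - {"gripper":1,"delta_pos":[-0.1,0,-6],"dr":[0,0,0]}
    - {"gripper":1,"delta_pos":[-0.1,0,-9],"dr":[0,0,0]}
    - {"gripper":1,"delta_pos":[-0.1,0,-11.5],"dr":[0,0,0]}
    - {"gripper":1,"delta_pos":[-0.1,0,-12.0],"dr":[0,0,0]}

```text
clock: 5.65
position: [0.432, 0.3383, 0.0231]
eef_rot: [0.999, 0.041, -0.0, 0.0]
contact_force: [-0.5, -0.8, 0.3]
grip_width: 1.0
```

>>> jog_arm:
  series:
    - {"gripper":0.3,"delta_pos":[0,0,0],"dr":[0,0,0]}
    - {"gripper":0,"delta_pos":[0,0,0],"dr":[0,0,0]}
    - {"gripper":-0.3,"delta_pos":[0,0,0],"dr":[0,0,0]}
    - {"gripper":-0.5,"delta_pos":[0,0,0],"dr":[0,0,0]}
    - {"gripper":-0.5,"delta_pos":[0,0,0],"dr":[0,0,0]}

```text
clock: 6.28
position: [0.4329, 0.3394, 0.0252]
eef_rot: [0.999, 0.041, 0.001, -0.001]
contact_force: [-0.9, 0.4, 6.0]
grip_width: 0.594
```

>>> jog_arm:
  series:
    - {"gripper":-0.5,"delta_pos":[0,0,0],"dr":[0,0,0]}
    - {"gripper":-0.5,"delta_pos":[0,0,0],"dr":[0,0,0]}
    - {"gripper":-0.5,"delta_pos":[0,0,0.5],"dr":[0,0,0]}
    - {"gripper":-0.5,"delta_pos":[0,0,2],"dr":[0,0,0]}
    - {"gripper":-0.5,"delta_pos":[0,0,4],"dr":[0,0,0]}

```text
clock: 6.9
position: [0.4317, 0.3382, 0.0641]
eef_rot: [0.999, 0.041, -0.0, 0.0]
contact_force: [-0.2, -0.1, -1.4]
grip_width: 0.596
```

>>> jog_arm:
  series:
    - {"gripper":-0.5,"delta_pos":[0,0,5],"dr":[0,0,0]}
    - {"gripper":-0.5,"delta_pos":[0,0,10],"dr":[0,0,0]}
    - {"gripper":-0.5,"delta_pos":[2,-4,13],"dr":[0,0,0]}
    - {"gripper":-0.5,"delta_pos":[4,-9,13],"dr":[0,0,-0.05]}
    - {"gripper":-0.5,"delta_pos":[7,-14,13],"dr":[0,0,-0.11]}

```text
clock: 7.52
position: [0.5019, 0.1974, 0.195]
eef_rot: [1.0, -0.014, 0.001, -0.0]
contact_force: [0.4, 0.6, -1.8]
grip_width: 0.591
```

>>> jog_arm:
  series:
    - {"gripper":-0.5,"delta_pos":[2,-5,0],"dr":[0,0,0]}
    - {"gripper":-0.5,"delta_pos":[4,-10,0],"dr":[0,0,0]}
    - {"gripper":-0.5,"delta_pos":[6.5,-14,0],"dr":[0,0,0]}
    - {"gripper":-0.5,"delta_pos":[7.4,-16.2,0],"dr":[0,0,0]}
    - {"gripper":-0.5,"delta_pos":[7.4,-16.2,0],"dr":[0,0,0]}

```text
clock: 8.15
position: [0.5762, 0.0339, 0.1938]
eef_rot: [1.0, -0.016, 0.0, 0.0]
contact_force: [-1.1, 0.1, -1.9]
grip_width: 0.594
```

```bash

python3 - <<'E'
from h import *
p=bot.capture('wrist');save(p,'w3.png');s=bot.get_state();print(s['position'],s['grip_width'],s['contact_force'])
for d in bot.trace(p,'arch_model')[:3]:
    m=d['mask'];q=cloud(p,m)
    print(d['location'],p['frame'][m].mean(0).round(),cv2.minAreaRect(q[:,:2].astype(np.float32)*1000),q.min(0),q.max(0))
E
```

```text
[0.57564517 0.03613009 0.19372547] 0.5949131220183372 [ 0.09570164  0.58248689 -1.39954277]
[271.1, 277.6] [117.  93.  69.] ((576.576904296875, 32.670494079589844), (51.50102233886719, 59.943729400634766), 88.03520965576172) [0.546508   0.00632228 0.17150503] [0.6070208  0.05926169 0.20587429]
```

View pics/w3.png

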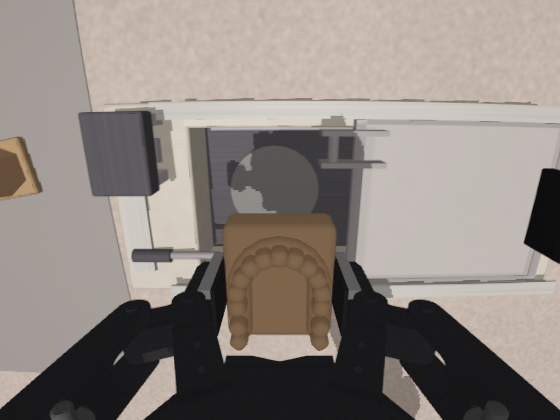

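```bash

python3 - <<'E'
from h import *
p=bot.capture('wrist')
for r,c in((131,322),(163,322),(150,333),(134,380),(163,380),(123,362),(200,360),(200,375),(255,215),(256,150)):
    z=p['range_z'][r-1:r+2,c-1:c+2];d=ray(p,r,c);z=np.median(z);print(r,c,(np.array(p['eye'])+d*z).round(3))
g=cv2.cvtColor(p['frame'],cv2.COLOR_RGB2GRAY)
C=cv2.HoughCircles(cv2.medianBlur(g,3)[120:260,205:350],cv2.HOUGH_GRADIENT,1,50,param1=60,param2=10,minRadius=38,maxRadius=50);print(C)
if C is not None: print(at_z(p,C[0,0,1]+120,C[0,0,0]+205,.014))
for d in bot.place_of(p,'stand'): print(d['score'],d['location'],at_z(p,*d['location'],.014))
c=cloud(p,np.ones((420,560),bool))
r=c[(c[:,2]>.073)&(c[:,2]<.081)]
for s in((.62,.70),(.46,.52)):
    q=r[(r[:,0]>s[0])&(r[:,0]<s[1])];a=np.polyfit(q[:,1],q[:,0],1);print(np.polyval(a,.037))
E
```

```text
131 322 [ 0.631 -0.007  0.007]
163 322 [ 0.6   -0.008  0.008]
150 333 [ 0.613 -0.018  0.008]
134 380 [ 0.634 -0.04   0.086]
163 380 [ 0.613 -0.041  0.086]
123 362 [ 0.641 -0.03   0.07 ]
200 360 [ 0.579 -0.031  0.071]
200 375 [ 0.579 -0.044  0.071]
255 215 [0.588 0.067 0.182]
256 150 [0.535 0.15  0.077]
[[[75.5 65.5 41.3]]]
[0.57911835 0.03487017 0.014     ]
0.89 [192.6, 278.9] [0.57172992 0.03669163 0.014     ]
0.6537370198602791
0.498810005075583
```

>>> jog_arm:
  series:
    - {"gripper":-0.5,"delta_pos":[0,0.05,-3],"dr":[0,0,0]}
    - {"gripper":-0.5,"delta_pos":[0,0.1,-6],"dr":[0,0,0]}
    - {"gripper":-0.5,"delta_pos":[0,0.1,-9],"dr":[0,0,0]}
    - {"gripper":-0.5,"delta_pos":[0,0.1,-12],"dr":[0,0,0]}
    - {"gripper":-0.5,"delta_pos":[0,0.1,-14],"dr":[0,0,0]}

```text
clock: 8.98
position: [0.575, 0.0391, 0.0522]
eef_rot: [1.0, -0.013, -0.001, -0.0]
contact_force: [0.2, 0.4, -1.1]
grip_width: 0.59
```

>>> jog_arm:
  series:
    - {"gripper":-0.5,"delta_pos":[0,0,-0.2],"dr":[0,0,0]}
    - {"gripper":-0.5,"delta_pos":[0,0,-0.4],"dr":[0,0,0]}
    - {"gripper":-0.5,"delta_pos":[0,0,-0.6],"dr":[0,0,0]}
    - {"gripper":-0.5,"delta_pos":[0,0,-0.8],"dr":[0,0,0]}
    - {"gripper":-0.5,"delta_pos":[0,0,-0.9],"dr":[0,0,0]}

```text
clock: 9.6
position: [0.5761, 0.0374, 0.0446]
eef_rot: [1.0, -0.014, 0.0, 0.0]
contact_force: [0.3, -0.3, -1.9]
grip_width: 0.589
```

>>> jog_arm:
  series:
    - {"gripper":-0.5,"delta_pos":[0,0,-0.1],"dr":[0,0,0]}
    - {"gripper":-0.5,"delta_pos":[0,0,-0.2],"dr":[0,0,0]}
    - {"gripper":-0.5,"delta_pos":[0,0,-0.3],"dr":[0,0,0]}
    - {"gripper":-0.5,"delta_pos":[0,0,-0.35],"dr":[0,0,0]}
    - {"gripper":-0.5,"delta_pos":[0,0,-0.35],"dr":[0,0,0]}

```text
clock: 10.22
position: [0.5759, 0.0374, 0.0408]
eef_rot: [1.0, -0.014, -0.0, 0.0]
contact_force: [0.4, 0.2, -1.8]
grip_width: 0.593
```

>>> jog_arm:
  series:
    - {"gripper":-0.5,"delta_pos":[0,0,-0.05],"dr":[0,0,0]}
    - {"gripper":-0.5,"delta_pos":[0,0,-0.1],"dr":[0,0,0]}
    - {"gripper":-0.5,"delta_pos":[0,0,-0.1],"dr":[0,0,0]}
    - {"gripper":-0.5,"delta_pos":[0,0,-0.15],"dr":[0,0,0]}
    - {"gripper":-0.5,"delta_pos":[0,0,-0.15],"dr":[0,0,0]}

```text
clock: 10.85
position: [0.576, 0.0375, 0.0393]
eef_rot: [1.0, -0.014, 0.0, 0.0]
contact_force: [-0.1, 0.5, -1.3]
grip_width: 0.591
```

>>> jog_arm:
  series:
    - {"gripper":-0.5,"delta_pos":[0,0,-0.05],"dr":[0,0,0]}
    - {"gripper":-0.5,"delta_pos":[0,0,-0.05],"dr":[0,0,0]}
    - {"gripper":-0.5,"delta_pos":[0,0,-0.1],"dr":[0,0,0]}
    - {"gripper":-0.5,"delta_pos":[0,0,-0.1],"dr":[0,0,0]}
    - {"gripper":-0.5,"delta_pos":[0,0,-0.1],"dr":[0,0,0]}

```text
clock: 11.48
position: [0.576, 0.0375, 0.0392]
eef_rot: [1.0, -0.014, 0.0, 0.0]
contact_force: [-2.8, -0.7, 7.7]
grip_width: 0.593
```

Contact felt (+9 N change) with the model on the stand. I'll open partway, then rise.

>>> jog_arm:
  series:
    - {"gripper":-0.5,"delta_pos":[0,0,0.06],"dr":[0,0,0]}
    - {"gripper":0.2,"delta_pos":[0,0,0.06],"dr":[0,0,0]}
    - {"gripper":0.45,"delta_pos":[0,0,0.06],"dr":[0,0,0]}
    - {"gripper":0.5,"delta_pos":[0,0,0.06],"dr":[0,0,0]}
    - {"gripper":0.5,"delta_pos":[0,0,0.06],"dr":[0,0,0]}

```text
clock: 12.1
position: [0.576, 0.0375, 0.0388]
eef_rot: [1.0, -0.014, 0.0, -0.0]
contact_force: [-0.5, 0.7, 0.1]
grip_width: 0.749
```

>>> jog_arm:
  series:
    - {"gripper":0.5,"delta_pos":[0,0,0.06],"dr":[0,0,0]}
    - {"gripper":0.5,"delta_pos":[0,0,1],"dr":[0,0,0]}
    - {"gripper":0.5,"delta_pos":[0,0,3],"dr":[0,0,0]}
    - {"gripper":0.5,"delta_pos":[0,0,6],"dr":[0,0,0]}
    - {"gripper":0.5,"delta_pos":[0,0,10],"dr":[0,0,0]}

```text
clock: 12.72
position: [0.5754, 0.0374, 0.1398]
eef_rot: [1.0, -0.014, -0.001, 0.0]
contact_force: [1.0, -0.0, 0.7]
grip_width: 0.753
```

>>> jog_arm:
  series:
    - {"gripper":0.5,"delta_pos":[-1,-3,3],"dr":[0,0,0]}
    - {"gripper":0,"delta_pos":[-2,-7,6],"dr":[0,0,0]}
    - {"gripper":-1,"delta_pos":[-3,-11,7],"dr":[0,0,0]}
    - {"gripper":-1,"delta_pos":[-3,-11,7],"dr":[0,0,0]}
    - {"gripper":-1,"delta_pos":[-3,-11,7],"dr":[0,0,0]}

```text
clock: 13.35
position: [0.5459, -0.0718, 0.2093]
eef_rot: [1.0, -0.014, 0.0, -0.0]
contact_force: [-0.2, 0.2, -0.5]
grip_width: -0.002
```

```bash

python3 - <<'E'
from h import *
p=bot.capture('wrist');save(p,'w4.png');s=bot.get_state();print(s['position'],s['grip_width'],s['contact_force'])
for d in bot.trace(p,'arch_model')[:2]:
    m=d['mask'];q=cloud(p,m);q=q[(q[:,2]>.02)&(q[:,2]<.06)]
    print(d['location'],p['frame'][m].mean(0).round(),cv2.minAreaRect(q[:,:2].astype(np.float32)*1000),q.min(0),q.max(0))
c=cloud(p,np.ones((420,560),bool))
h=c[(c[:,2]>.107)&(c[:,2]<.117)];q=h[(h[:,1]<-.1)&(abs(h[:,0]-.57)<.06)]
print(cv2.minAreaRect(q[:,:2].astype(np.float32)*1000),len(q),q.min(0),q.max(0))
for l,z in dict(stand=.014,latch=.111,handle=.0915).items():
    for d in bot.place_of(p,l)[:2]:
        r,cc=d['location'];print(l,r,cc,round(d['score'],2),at_z(p,r,cc,z).round(4))
E
```

```text
[ 0.54594919 -0.07117146  0.20899742] 0.0012291559908901271 [-0.54421318 -0.23081999  0.15275957]
[162.0, 167.6] [147. 120.  90.] ((575.7110595703125, 35.31321334838867), (51.11005401611328, 59.94537353515625), 88.48947143554688) [0.5452576  0.00926054 0.02006743] [0.60619039 0.06026025 0.05217996]
((568.7537841796875, -194.0276641845703), (13.368646621704102, 69.14599609375), 88.27241516113281) 1585 [ 0.53423275 -0.20127495  0.10705034] [ 0.60327747 -0.18649354  0.11425814]
handle 173.8 426.3 0.57 [ 0.5719 -0.1921  0.0915]
```

View pics/w4.png

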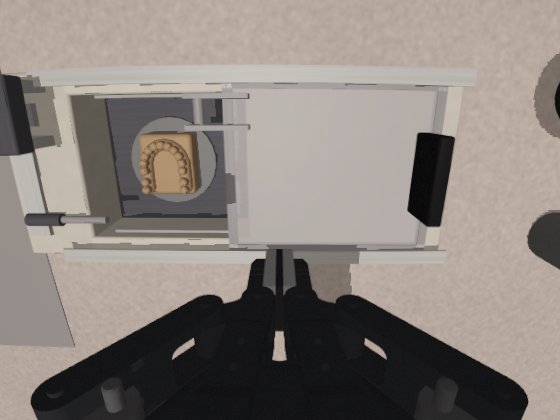

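```bash

python3 - <<'E'
from h import *
print(bot.get_state()['joints'].round(2))
p=bot.capture('wrist');g=cv2.medianBlur(cv2.cvtColor(p['frame'],cv2.COLOR_RGB2GRAY),3)
C=cv2.HoughCircles(g[100:220,110:232],cv2.HOUGH_GRADIENT,1,50,param1=60,param2=10,minRadius=37,maxRadius=48);print(C)
if C is not None: print(at_z(p,C[0,0,1]+100,C[0,0,0]+110,.014))
E
```

```text
[ 0.32  0.33 -0.33  1.87  0.13  0.96 -1.66]
[[[66.5 61.5 39.6]]]
[0.57471339 0.0338275  0.014     ]
```

>>> jog_arm:
  series:
    - {"gripper":-1,"delta_pos":[0.5,-4,0],"dr":[0,0,0.18]}
    - {"gripper":-1,"delta_pos":[1,-8,0],"dr":[0,0,0.36]}
    - {"gripper":-1,"delta_pos":[1.5,-12,0],"dr":[0,0,0.54]}
    - {"gripper":-1,"delta_pos":[2.2,-16.3,0],"dr":[0,0,0.72]}
    - {"gripper":-1,"delta_pos":[2.2,-16.3,0],"dr":[0,0,0.9]}

```text
clock: 14.28
position: [0.5676, -0.2402, 0.2081]
eef_rot: [0.907, 0.422, -0.001, 0.001]
contact_force: [-0.5, 0.9, -0.1]
grip_width: 0.001
```

>>> jog_arm:
  series:
    - {"gripper":-1,"delta_pos":[0,0,0],"dr":[0,0,0.17]}
    - {"gripper":-1,"delta_pos":[0,0,0],"dr":[0,0,0.34]}
    - {"gripper":-1,"delta_pos":[0,0,0],"dr":[0,0,0.51]}
    - {"gripper":-1,"delta_pos":[0,0,-1],"dr":[0,0,0.67]}
    - {"gripper":-1,"delta_pos":[0,0,-3],"dr":[0,0,0.67]}

```text
clock: 14.9
position: [0.5686, -0.2354, 0.1787]
eef_rot: [0.718, 0.696, 0.001, 0.001]
contact_force: [-0.2, 0.6, -0.5]
grip_width: 0.004
```

```bash

python3 - <<'E'
from h import *
p=bot.capture('wrist');save(p,'w5.png');s=bot.get_state();print(s['position'],s['eef_rot'].round(3),s['contact_force'],p['eye'])
c=cloud(p,np.ones((420,560),bool))
h=c[(c[:,2]>.107)&(c[:,2]<.117)];q=h[(h[:,1]<-.1)&(abs(h[:,0]-.57)<.06)]
if len(q): print(cv2.minAreaRect(q[:,:2].astype(np.float32)*1000),len(q),q.min(0),q.max(0))
E
```

```text
[ 0.56636347 -0.23505412  0.17503225] [ 0.718  0.696 -0.001 -0.002] [-1.92421067  0.16009356 -2.48035927] [ 0.57145322 -0.15883861  0.29902837]
((568.510986328125, -194.180419921875), (12.241771697998047, 69.55174255371094), 88.1854248046875) 2185 [ 0.53384638 -0.20104152  0.10703003] [ 0.60328192 -0.18717282  0.11482964]
```

View pics/w5.png

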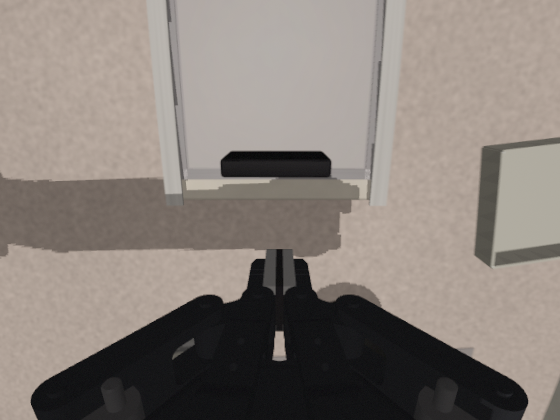

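>>> jog_arm:
  series:
    - {"gripper":-1,"delta_pos":[0,0,-2],"dr":[0,0,0]}
    - {"gripper":-1,"delta_pos":[0,0,-4],"dr":[0,0,0]}
    - {"gripper":-1,"delta_pos":[0,0,-6],"dr":[0,0,0]}
    - {"gripper":-1,"delta_pos":[0,0,-7.4],"dr":[0,0,0]}
    - {"gripper":-1,"delta_pos":[0,0,-7.4],"dr":[0,0,0]}

```text
clock: 15.58
position: [0.5672, -0.2353, 0.1035]
eef_rot: [0.717, 0.697, -0.0, -0.001]
contact_force: [0.7, 0.0, 0.2]
grip_width: -0.002
```

>>> jog_arm:
  series:
    - {"gripper":-1,"delta_pos":[0,0.5,0],"dr":[0,0,0]}
    - {"gripper":-1,"delta_pos":[0,1,0],"dr":[0,0,0]}
    - {"gripper":-1,"delta_pos":[0,1.5,0],"dr":[0,0,0]}
    - {"gripper":-1,"delta_pos":[0.1,2,0],"dr":[0,0,0]}
    - {"gripper":-1,"delta_pos":[0.1,2.5,0],"dr":[0,0,0]}

```text
clock: 16.2
position: [0.5691, -0.2102, 0.1051]
eef_rot: [0.717, 0.697, 0.0, 0.0]
contact_force: [0.4, -1.9, 0.1]
grip_width: -0.002
```

>>> jog_arm:
  series:
    - {"gripper":-1,"delta_pos":[0.05,1.5,0],"dr":[0,0,0]}
    - {"gripper":-1,"delta_pos":[0.1,3.5,0],"dr":[0,0,0]}
    - {"gripper":-1,"delta_pos":[0.2,6,0],"dr":[0,0,0]}
    - {"gripper":-1,"delta_pos":[0.25,8,0],"dr":[0,0,0]}
    - {"gripper":-1,"delta_pos":[0.3,9.5,0],"dr":[0,0,0]}

```text
clock: 16.82
position: [0.572, -0.1135, 0.1051]
eef_rot: [0.717, 0.697, 0.0, -0.0]
contact_force: [0.8, -1.6, 0.7]
grip_width: 0.001
```

```bash

python3 - <<'E'
from h import *
p=bot.capture('wrist');save(p,'w6.png');s=bot.get_state();print(s['position'],s['eef_rot'].round(3),s['contact_force'],p['eye'])
c=cloud(p,np.ones((420,560),bool))
h=c[(c[:,2]>.107)&(c[:,2]<.117)];q=h[(h[:,1]<-.06)&(abs(h[:,0]-.57)<.06)]
if len(q): print(cv2.minAreaRect(q[:,:2].astype(np.float32)*1000),len(q),q.min(0),q.max(0))
E
```

```text
[ 0.57207143 -0.11112886  0.10518631] [ 0.716  0.698  0.001 -0.001] [-0.13856656  2.10054973  0.28607854] [ 0.57478124 -0.03694952  0.22543742]
((571.6030883789062, -99.76914978027344), (18.03278923034668, 70.2410659790039), 87.74781799316406) 5237 [ 0.53656192 -0.10886271  0.10700298] [ 0.60676875 -0.09000572  0.11698762]
```

View pics/w6.png

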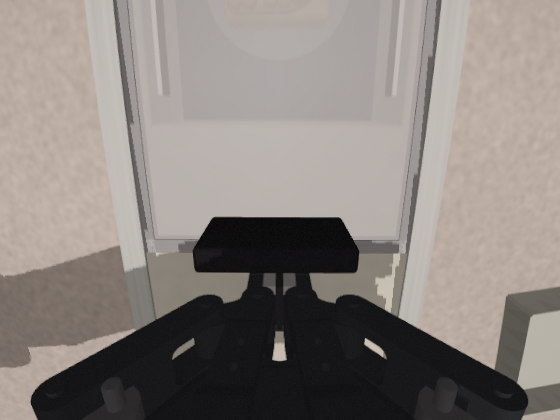

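>>> jog_arm:
  series:
    - {"gripper":-1,"delta_pos":[0,0.4,0],"dr":[0,0,0]}
    - {"gripper":-1,"delta_pos":[0,0.8,0],"dr":[0,0,0]}
    - {"gripper":-1,"delta_pos":[0.05,1.1,0],"dr":[0,0,0]}
    - {"gripper":-1,"delta_pos":[0.05,1.3,0],"dr":[0,0,0]}
    - {"gripper":-1,"delta_pos":[0.05,1.5,0],"dr":[0,0,0]}

```text
clock: 17.5
position: [0.5723, -0.1008, 0.1048]
eef_rot: [0.717, 0.697, -0.0, -0.0]
contact_force: [-0.0, -0.6, -0.6]
grip_width: 0.001
```

>>> jog_arm:
  series:
    - {"gripper":-1,"delta_pos":[0,0.05,0],"dr":[0,0,0]}
    - {"gripper":-1,"delta_pos":[0,0.1,0],"dr":[0,0,0]}
    - {"gripper":-1,"delta_pos":[0,0.15,0],"dr":[0,0,0]}
    - {"gripper":-1,"delta_pos":[0,0.2,0],"dr":[0,0,0]}
    - {"gripper":-1,"delta_pos":[0,0.2,0],"dr":[0,0,0]}

```text
clock: 18.12
position: [0.5725, -0.0984, 0.105]
eef_rot: [0.717, 0.697, 0.0, 0.0]
contact_force: [0.1, -0.8, 0.1]
grip_width: 0.003
```

>>> jog_arm:
  series:
    - {"gripper":-1,"delta_pos":[0,0.1,0],"dr":[0,0,0]}
    - {"gripper":-1,"delta_pos":[0,0.2,0],"dr":[0,0,0]}
    - {"gripper":-1,"delta_pos":[0,0.3,0],"dr":[0,0,0]}
    - {"gripper":-1,"delta_pos":[0,0.4,0],"dr":[0,0,0]}
    - {"gripper":-1,"delta_pos":[0,0.4,0],"dr":[0,0,0]}

```text
clock: 18.75
position: [0.5726, -0.0948, 0.105]
eef_rot: [0.717, 0.697, 0.0, 0.0]
contact_force: [0.5, -3.8, -1.6]
grip_width: -0.003
```

>>> jog_arm:
  series:
    - {"gripper":-1,"delta_pos":[0,0.05,0],"dr":[0,0,0]}
    - {"gripper":-1,"delta_pos":[0,0.1,0],"dr":[0,0,0]}
    - {"gripper":-1,"delta_pos":[0,0.15,0],"dr":[0,0,0]}
    - {"gripper":-1,"delta_pos":[0,0.2,0],"dr":[0,0,0]}
    - {"gripper":-1,"delta_pos":[0,0.2,0],"dr":[0,0,0]}

```text
clock: 19.38
position: [0.5726, -0.0924, 0.105]
eef_rot: [0.717, 0.697, 0.0, 0.0]
contact_force: [2.7, -4.6, -0.8]
grip_width: -0.003
```

Plunger felt (about 4.5 N). Continuing in 1.5 mm calls.

>>> jog_arm:
  series:
    - {"gripper":-1,"delta_pos":[0,0.05,0],"dr":[0,0,0]}
    - {"gripper":-1,"delta_pos":[0,0.1,0],"dr":[0,0,0]}
    - {"gripper":-1,"delta_pos":[0,0.15,0],"dr":[0,0,0]}
    - {"gripper":-1,"delta_pos":[0,0.2,0],"dr":[0,0,0]}
    - {"gripper":-1,"delta_pos":[0,0.2,0],"dr":[0,0,0]}

```text
clock: 20.0
position: [0.5727, -0.0905, 0.105]
eef_rot: [0.717, 0.697, 0.0, 0.0]
contact_force: [1.8, -3.8, -1.9]
grip_width: 0.004
```

>>> jog_arm:
  series:
    - {"gripper":-1,"delta_pos":[0,0.05,0],"dr":[0,0,0]}
    - {"gripper":-1,"delta_pos":[0,0.1,0],"dr":[0,0,0]}
    - {"gripper":-1,"delta_pos":[0,0.15,0],"dr":[0,0,0]}
    - {"gripper":-1,"delta_pos":[0,0.15,0],"dr":[0,0,0]}
    - {"gripper":-1,"delta_pos":[0,0.15,0],"dr":[0,0,0]}

```text
clock: 20.62
position: [0.5726, -0.0889, 0.105]
eef_rot: [0.717, 0.697, 0.0, 0.0]
contact_force: [3.9, -3.9, -1.2]
grip_width: 0.004
```

>>> jog_arm:
  series:
    - {"gripper":-1,"delta_pos":[0,0.05,0],"dr":[0,0,0]}
    - {"gripper":-1,"delta_pos":[0,0.1,0],"dr":[0,0,0]}
    - {"gripper":-1,"delta_pos":[0.02,0.15,0],"dr":[0,0,0]}
    - {"gripper":-1,"delta_pos":[0.02,0.15,0],"dr":[0,0,0]}
    - {"gripper":-1,"delta_pos":[0.02,0.15,0],"dr":[0,0,0]}

```text
clock: 21.25
position: [0.5727, -0.0875, 0.105]
eef_rot: [0.717, 0.697, 0.0, 0.0]
contact_force: [2.7, -4.5, -0.1]
grip_width: 0.001
```

>>> jog_arm:
  series:
    - {"gripper":-1,"delta_pos":[0,0.05,0],"dr":[0,0,0]}
    - {"gripper":-1,"delta_pos":[0,0.1,0],"dr":[0,0,0]}
    - {"gripper":-1,"delta_pos":[0,0.15,0],"dr":[0,0,0]}
    - {"gripper":-1,"delta_pos":[0,0.15,0],"dr":[0,0,0]}
    - {"gripper":-1,"delta_pos":[0,0.15,0],"dr":[0,0,0]}

```text
clock: 21.88
position: [0.5727, -0.0859, 0.105]
eef_rot: [0.717, 0.697, 0.0, 0.0]
contact_force: [2.5, -3.4, 1.2]
grip_width: -0.004
```

>>> jog_arm:
  series:
    - {"gripper":-1,"delta_pos":[0,0.05,0],"dr":[0,0,0]}
    - {"gripper":-1,"delta_pos":[0,0.1,0],"dr":[0,0,0]}
    - {"gripper":-1,"delta_pos":[0.01,0.15,0],"dr":[0,0,0]}
    - {"gripper":-1,"delta_pos":[0.01,0.15,0],"dr":[0,0,0]}
    - {"gripper":-1,"delta_pos":[0.01,0.15,0],"dr":[0,0,0]}

```text
clock: 22.5
position: [0.5727, -0.0845, 0.105]
eef_rot: [0.717, 0.697, 0.0, -0.0]
contact_force: [1.5, -4.6, 3.1]
grip_width: 0.001
```

>>> jog_arm:
  series:
    - {"gripper":-1,"delta_pos":[0,0.05,0],"dr":[0,0,0]}
    - {"gripper":-1,"delta_pos":[0,0.1,0],"dr":[0,0,0]}
    - {"gripper":-1,"delta_pos":[0,0.15,0],"dr":[0,0,0]}
    - {"gripper":-1,"delta_pos":[0,0.15,0],"dr":[0,0,0]}
    - {"gripper":-1,"delta_pos":[0,0.15,0],"dr":[0,0,0]}

```text
clock: 23.12
position: [0.5727, -0.0829, 0.1049]
eef_rot: [0.717, 0.697, 0.0, -0.0]
contact_force: [2.0, -4.1, 3.2]
grip_width: 0.002
```

>>> jog_arm:
  series:
    - {"gripper":-1,"delta_pos":[0,0.05,0],"dr":[0,0,0]}
    - {"gripper":-1,"delta_pos":[0,0.1,0],"dr":[0,0,0]}
    - {"gripper":-1,"delta_pos":[0.01,0.15,0],"dr":[0,0,0]}
    - {"gripper":-1,"delta_pos":[0.01,0.15,0],"dr":[0,0,0]}
    - {"gripper":-1,"delta_pos":[0.01,0.15,0],"dr":[0,0,0]}

```text
clock: 23.75
position: [0.5728, -0.0815, 0.1049]
eef_rot: [0.717, 0.697, 0.0, -0.0]
contact_force: [0.9, -3.7, 2.7]
grip_width: -0.003
```

>>> jog_arm:
  series:
    - {"gripper":-1,"delta_pos":[0,0.05,0],"dr":[0,0,0]}
    - {"gripper":-1,"delta_pos":[0,0.1,0],"dr":[0,0,0]}
    - {"gripper":-1,"delta_pos":[0,0.15,0],"dr":[0,0,0]}
    - {"gripper":-1,"delta_pos":[0,0.15,0],"dr":[0,0,0]}
    - {"gripper":-1,"delta_pos":[0,0.15,0],"dr":[0,0,0]}

```text
clock: 24.38
position: [0.5728, -0.08, 0.1049]
eef_rot: [0.717, 0.697, 0.0, -0.0]
contact_force: [1.6, -4.3, 2.2]
grip_width: 0.002
```

>>> jog_arm:
  series:
    - {"gripper":-1,"delta_pos":[0,0.05,0],"dr":[0,0,0]}
    - {"gripper":-1,"delta_pos":[0,0.1,0],"dr":[0,0,0]}
    - {"gripper":-1,"delta_pos":[0.01,0.15,0],"dr":[0,0,0]}
    - {"gripper":-1,"delta_pos":[0.01,0.15,0],"dr":[0,0,0]}
    - {"gripper":-1,"delta_pos":[0.01,0.15,0],"dr":[0,0,0]}

```text
clock: 25.0
position: [0.5729, -0.0785, 0.1049]
eef_rot: [0.717, 0.697, 0.0, -0.0]
contact_force: [1.0, -4.1, 2.9]
grip_width: -0.004
```

>>> jog_arm:
  series:
    - {"gripper":-1,"delta_pos":[0,0.05,0],"dr":[0,0,0]}
    - {"gripper":-1,"delta_pos":[0,0.1,0],"dr":[0,0,0]}
    - {"gripper":-1,"delta_pos":[0,0.15,0],"dr":[0,0,0]}
    - {"gripper":-1,"delta_pos":[0,0.15,0],"dr":[0,0,0]}
    - {"gripper":-1,"delta_pos":[0,0.15,0],"dr":[0,0,0]}

```text
clock: 25.62
position: [0.5729, -0.0772, 0.1049]
eef_rot: [0.717, 0.697, -0.0, 0.0]
contact_force: [1.5, -4.9, 3.2]
grip_width: 0.002
```

>>> jog_arm:
  series:
    - {"gripper":-1,"delta_pos":[0,0.05,0],"dr":[0,0,0]}
    - {"gripper":-1,"delta_pos":[0,0.1,0],"dr":[0,0,0]}
    - {"gripper":-1,"delta_pos":[0.01,0.15,0],"dr":[0,0,0]}
    - {"gripper":-1,"delta_pos":[0.01,0.15,0],"dr":[0,0,0]}
    - {"gripper":-1,"delta_pos":[0.01,0.15,0],"dr":[0,0,0]}

```text
clock: 26.25
position: [0.5729, -0.077, 0.105]
eef_rot: [0.718, 0.696, -0.001, 0.001]
contact_force: [1.8, -7.0, 3.3]
grip_width: 0.001
```

Force rising (7 N) while motion lags, so the pawl's ramp has begun. Smaller steps now.

>>> jog_arm:
  series:
    - {"gripper":-1,"delta_pos":[0,0,0],"dr":[0,0,0]}
    - {"gripper":-1,"delta_pos":[0,0.03,0],"dr":[0,0,0]}
    - {"gripper":-1,"delta_pos":[0,0.05,0],"dr":[0,0,0]}
    - {"gripper":-1,"delta_pos":[0,0.05,0],"dr":[0,0,0]}
    - {"gripper":-1,"delta_pos":[0,0.05,0],"dr":[0,0,0]}

```text
clock: 26.88
position: [0.5729, -0.0769, 0.1049]
eef_rot: [0.718, 0.696, -0.001, 0.001]
contact_force: [0.8, -8.3, 3.2]
grip_width: -0.002
```

>>> jog_arm:
  series:
    - {"gripper":-1,"delta_pos":[0,0.02,0],"dr":[0,0,0]}
    - {"gripper":-1,"delta_pos":[0,0.05,0],"dr":[0,0,0]}
    - {"gripper":-1,"delta_pos":[0,0.05,0],"dr":[0,0,0]}
    - {"gripper":-1,"delta_pos":[0,0.05,0],"dr":[0,0,0]}
    - {"gripper":-1,"delta_pos":[0,0.05,0],"dr":[0,0,0]}

```text
clock: 27.5
position: [0.5729, -0.0769, 0.1049]
eef_rot: [0.718, 0.696, -0.001, 0.001]
contact_force: [1.1, -9.0, 4.2]
grip_width: 0.004
```

>>> jog_arm:
  series:
    - {"gripper":-1,"delta_pos":[0,0.02,0],"dr":[0,0,0]}
    - {"gripper":-1,"delta_pos":[0,0.05,0],"dr":[0,0,0]}
    - {"gripper":-1,"delta_pos":[0,0.05,0],"dr":[0,0,0]}
    - {"gripper":-1,"delta_pos":[0,0.05,0],"dr":[0,0,0]}
    - {"gripper":-1,"delta_pos":[0,0.05,0],"dr":[0,0,0]}

```text
clock: 28.12
position: [0.5729, -0.0768, 0.1049]
eef_rot: [0.718, 0.696, -0.001, 0.001]
contact_force: [1.3, -9.9, 3.5]
grip_width: 0.001
```

>>> jog_arm:
  series:
    - {"gripper":-1,"delta_pos":[0,0.02,0],"dr":[0,0,0]}
    - {"gripper":-1,"delta_pos":[0,0.05,0],"dr":[0,0,0]}
    - {"gripper":-1,"delta_pos":[0,0.05,0],"dr":[0,0,0]}
    - {"gripper":-1,"delta_pos":[0,0.05,0],"dr":[0,0,0]}
    - {"gripper":-1,"delta_pos":[0,0.05,0],"dr":[0,0,0]}

```text
clock: 28.75
position: [0.5729, -0.0768, 0.1049]
eef_rot: [0.718, 0.696, -0.002, 0.001]
contact_force: [1.3, -10.4, 3.9]
grip_width: 0.002
```

>>> jog_arm:
  series:
    - {"gripper":-1,"delta_pos":[0,0.03,0],"dr":[0,0,0]}
    - {"gripper":-1,"delta_pos":[0,0.06,0],"dr":[0,0,0]}
    - {"gripper":-1,"delta_pos":[0,0.06,0],"dr":[0,0,0]}
    - {"gripper":-1,"delta_pos":[0,0.06,0],"dr":[0,0,0]}
    - {"gripper":-1,"delta_pos":[0,0.06,0],"dr":[0,0,0]}

```text
clock: 29.38
position: [0.5729, -0.0766, 0.105]
eef_rot: [0.718, 0.696, -0.002, 0.001]
contact_force: [0.5, -11.2, 4.0]
grip_width: 0.001
```

>>> jog_arm:
  series:
    - {"gripper":-1,"delta_pos":[0,0.03,0],"dr":[0,0,0]}
    - {"gripper":-1,"delta_pos":[0,0.06,0],"dr":[0,0,0]}
    - {"gripper":-1,"delta_pos":[0,0.06,0],"dr":[0,0,0]}
    - {"gripper":-1,"delta_pos":[0,0.06,0],"dr":[0,0,0]}
    - {"gripper":-1,"delta_pos":[0,0.06,0],"dr":[0,0,0]}

```text
clock: 30.0
position: [0.5729, -0.076, 0.105]
eef_rot: [0.718, 0.696, -0.002, 0.001]
contact_force: [1.7, -11.4, 4.0]
grip_width: -0.0
```

>>> jog_arm:
  series:
    - {"gripper":-1,"delta_pos":[0,0.02,0],"dr":[0,0,0]}
    - {"gripper":-1,"delta_pos":[0,0.04,0],"dr":[0,0,0]}
    - {"gripper":-1,"delta_pos":[0,0.04,0],"dr":[0,0,0]}
    - {"gripper":-1,"delta_pos":[0,0.04,0],"dr":[0,0,0]}
    - {"gripper":-1,"delta_pos":[0,0.04,0],"dr":[0,0,0]}

```text
clock: 30.62
position: [0.5729, -0.0759, 0.105]
eef_rot: [0.718, 0.696, -0.002, 0.002]
contact_force: [0.3, -11.7, 4.7]
grip_width: 0.003
```

>>> jog_arm:
  series:
    - {"gripper":-1,"delta_pos":[0,0.02,0],"dr":[0,0,0]}
    - {"gripper":-1,"delta_pos":[0,0.04,0],"dr":[0,0,0]}
    - {"gripper":-1,"delta_pos":[0,0.05,0],"dr":[0,0,0]}
    - {"gripper":-1,"delta_pos":[0,0.05,0],"dr":[0,0,0]}
    - {"gripper":-1,"delta_pos":[0,0.05,0],"dr":[0,0,0]}

```text
clock: 31.25
position: [0.573, -0.0753, 0.105]
eef_rot: [0.718, 0.696, -0.002, 0.002]
contact_force: [1.1, -11.6, 4.3]
grip_width: -0.002
```

>>> jog_arm:
  series:
    - {"gripper":-1,"delta_pos":[0,0.02,0],"dr":[0,0,0]}
    - {"gripper":-1,"delta_pos":[0,0.04,0],"dr":[0,0,0]}
    - {"gripper":-1,"delta_pos":[0,0.05,0],"dr":[0,0,0]}
    - {"gripper":-1,"delta_pos":[0,0.05,0],"dr":[0,0,0]}
    - {"gripper":-1,"delta_pos":[0,0.05,0],"dr":[0,0,0]}

```text
clock: 31.88
position: [0.573, -0.0749, 0.1049]
eef_rot: [0.718, 0.696, -0.002, 0.002]
contact_force: [1.5, -10.4, 4.2]
grip_width: 0.0
```

>>> jog_arm:
  series:
    - {"gripper":-1,"delta_pos":[0,0,0],"dr":[0,0,0]}
    - {"gripper":-1,"delta_pos":[0,0.02,0],"dr":[0,0,0]}
    - {"gripper":-1,"delta_pos":[0,0.03,0],"dr":[0,0,0]}
    - {"gripper":-1,"delta_pos":[0,0.03,0],"dr":[0,0,0]}
    - {"gripper":-1,"delta_pos":[0,0.03,0],"dr":[0,0,0]}

```text
clock: 32.5
position: [0.573, -0.0749, 0.105]
eef_rot: [0.718, 0.696, -0.002, 0.002]
contact_force: [1.8, -12.1, 3.7]
grip_width: -0.0
```

>>> jog_arm:
  series:
    - {"gripper":-1,"delta_pos":[0,0.02,0],"dr":[0,0,0]}
    - {"gripper":-1,"delta_pos":[0,0.04,0],"dr":[0,0,0]}
    - {"gripper":-1,"delta_pos":[0,0.04,0],"dr":[0,0,0]}
    - {"gripper":-1,"delta_pos":[0,0.04,0],"dr":[0,0,0]}
    - {"gripper":-1,"delta_pos":[0,0.04,0],"dr":[0,0,0]}

```text
clock: 33.12
position: [0.573, -0.0743, 0.105]
eef_rot: [0.718, 0.696, -0.002, 0.002]
contact_force: [0.9, -12.3, 3.7]
grip_width: 0.002
```

>>> jog_arm:
  series:
    - {"gripper":-1,"delta_pos":[0,0.02,0],"dr":[0,0,0]}
    - {"gripper":-1,"delta_pos":[0,0.04,0],"dr":[0,0,0]}
    - {"gripper":-1,"delta_pos":[0,0.06,0],"dr":[0,0,0]}
    - {"gripper":-1,"delta_pos":[0,0.06,0],"dr":[0,0,0]}
    - {"gripper":-1,"delta_pos":[0,0.06,0],"dr":[0,0,0]}

```text
clock: 33.75
position: [0.573, -0.0738, 0.1049]
eef_rot: [0.718, 0.696, -0.002, 0.002]
contact_force: [1.2, -12.0, 4.1]
grip_width: -0.001
```

>>> jog_arm:
  series:
    - {"gripper":-1,"delta_pos":[0,0.02,0],"dr":[0,0,0]}
    - {"gripper":-1,"delta_pos":[0,0.04,0],"dr":[0,0,0]}
    - {"gripper":-1,"delta_pos":[0,0.06,0],"dr":[0,0,0]}
    - {"gripper":-1,"delta_pos":[0,0.06,0],"dr":[0,0,0]}
    - {"gripper":-1,"delta_pos":[0,0.06,0],"dr":[0,0,0]}

```text
clock: 34.38
position: [0.573, -0.0733, 0.105]
eef_rot: [0.718, 0.696, -0.002, 0.002]
contact_force: [1.9, -11.8, 4.1]
grip_width: -0.003
```

>>> jog_arm:
  series:
    - {"gripper":-1,"delta_pos":[0,0.02,0],"dr":[0,0,0]}
    - {"gripper":-1,"delta_pos":[0,0.04,0],"dr":[0,0,0]}
    - {"gripper":-1,"delta_pos":[0,0.06,0],"dr":[0,0,0]}
    - {"gripper":-1,"delta_pos":[0,0.06,0],"dr":[0,0,0]}
    - {"gripper":-1,"delta_pos":[0,0.06,0],"dr":[0,0,0]}

```text
clock: 35.0
position: [0.573, -0.0728, 0.105]
eef_rot: [0.718, 0.696, -0.002, 0.002]
contact_force: [1.5, -12.4, 4.6]
grip_width: -0.003
```

>>> jog_arm:
  series:
    - {"gripper":-1,"delta_pos":[0,0.02,0],"dr":[0,0,0]}
    - {"gripper":-1,"delta_pos":[0,0.04,0],"dr":[0,0,0]}
    - {"gripper":-1,"delta_pos":[0,0.06,0],"dr":[0,0,0]}
    - {"gripper":-1,"delta_pos":[0,0.06,0],"dr":[0,0,0]}
    - {"gripper":-1,"delta_pos":[0,0.06,0],"dr":[0,0,0]}

```text
clock: 35.62
position: [0.573, -0.0726, 0.105]
eef_rot: [0.718, 0.696, -0.002, 0.002]
contact_force: [1.1, -13.0, 4.5]
grip_width: -0.0
```

>>> jog_arm:
  series:
    - {"gripper":-1,"delta_pos":[0,0.02,0],"dr":[0,0,0]}
    - {"gripper":-1,"delta_pos":[0,0.04,0],"dr":[0,0,0]}
    - {"gripper":-1,"delta_pos":[0,0.06,0],"dr":[0,0,0]}
    - {"gripper":-1,"delta_pos":[0,0.06,0],"dr":[0,0,0]}
    - {"gripper":-1,"delta_pos":[0,0.06,0],"dr":[0,0,0]}

```text
clock: 36.25
position: [0.573, -0.0718, 0.105]
eef_rot: [0.718, 0.696, -0.002, 0.002]
contact_force: [2.0, -13.3, 4.1]
grip_width: 0.002
```

>>> jog_arm:
  series:
    - {"gripper":-1,"delta_pos":[0,0.02,0],"dr":[0,0,0]}
    - {"gripper":-1,"delta_pos":[0,0.04,0],"dr":[0,0,0]}
    - {"gripper":-1,"delta_pos":[0,0.06,0],"dr":[0,0,0]}
    - {"gripper":-1,"delta_pos":[0,0.06,0],"dr":[0,0,0]}
    - {"gripper":-1,"delta_pos":[0,0.06,0],"dr":[0,0,0]}

```text
clock: 36.88
position: [0.5731, -0.0716, 0.105]
eef_rot: [0.718, 0.696, -0.002, 0.002]
contact_force: [0.9, -12.9, 5.0]
grip_width: 0.005
```

>>> jog_arm:
  series:
    - {"gripper":-1,"delta_pos":[0,0.02,0],"dr":[0,0,0]}
    - {"gripper":-1,"delta_pos":[0,0.04,0],"dr":[0,0,0]}
    - {"gripper":-1,"delta_pos":[0,0.06,0],"dr":[0,0,0]}
    - {"gripper":-1,"delta_pos":[0,0.06,0],"dr":[0,0,0]}
    - {"gripper":-1,"delta_pos":[0,0.06,0],"dr":[0,0,0]}

```text
clock: 37.5
position: [0.5731, -0.0711, 0.105]
eef_rot: [0.718, 0.696, -0.002, 0.002]
contact_force: [1.9, -12.7, 4.4]
grip_width: 0.001
```

>>> jog_arm:
  series:
    - {"gripper":-1,"delta_pos":[0,0.02,0],"dr":[0,0,0]}
    - {"gripper":-1,"delta_pos":[0,0.04,0],"dr":[0,0,0]}
    - {"gripper":-1,"delta_pos":[0,0.06,0],"dr":[0,0,0]}
    - {"gripper":-1,"delta_pos":[0,0.06,0],"dr":[0,0,0]}
    - {"gripper":-1,"delta_pos":[0,0.06,0],"dr":[0,0,0]}

```text
clock: 38.12
position: [0.5731, -0.0705, 0.105]
eef_rot: [0.718, 0.696, -0.002, 0.002]
contact_force: [1.4, -13.1, 4.0]
grip_width: -0.007
```

>>> jog_arm:
  series:
    - {"gripper":-1,"delta_pos":[0,0.02,0],"dr":[0,0,0]}
    - {"gripper":-1,"delta_pos":[0,0.04,0],"dr":[0,0,0]}
    - {"gripper":-1,"delta_pos":[0,0.06,0],"dr":[0,0,0]}
    - {"gripper":-1,"delta_pos":[0,0.06,0],"dr":[0,0,0]}
    - {"gripper":-1,"delta_pos":[0,0.06,0],"dr":[0,0,0]}

```text
clock: 38.75
position: [0.5731, -0.07, 0.105]
eef_rot: [0.718, 0.696, -0.002, 0.002]
contact_force: [1.9, -14.1, 4.4]
grip_width: -0.004
```

>>> jog_arm:
  series:
    - {"gripper":-1,"delta_pos":[0,0.02,0],"dr":[0,0,0]}
    - {"gripper":-1,"delta_pos":[0,0.04,0],"dr":[0,0,0]}
    - {"gripper":-1,"delta_pos":[0,0.06,0],"dr":[0,0,0]}
    - {"gripper":-1,"delta_pos":[0,0.06,0],"dr":[0,0,0]}
    - {"gripper":-1,"delta_pos":[0,0.06,0],"dr":[0,0,0]}

```text
clock: 39.38
position: [0.5731, -0.0695, 0.105]
eef_rot: [0.718, 0.696, -0.002, 0.002]
contact_force: [1.9, -14.0, 4.3]
grip_width: -0.003
```

>>> jog_arm:
  series:
    - {"gripper":-1,"delta_pos":[0,0.02,0],"dr":[0,0,0]}
    - {"gripper":-1,"delta_pos":[0,0.04,0],"dr":[0,0,0]}
    - {"gripper":-1,"delta_pos":[0,0.06,0],"dr":[0,0,0]}
    - {"gripper":-1,"delta_pos":[0,0.06,0],"dr":[0,0,0]}
    - {"gripper":-1,"delta_pos":[0,0.06,0],"dr":[0,0,0]}

```text
clock: 40.0
position: [0.5731, -0.0691, 0.105]
eef_rot: [0.719, 0.695, -0.002, 0.002]
contact_force: [2.1, -13.2, 4.6]
grip_width: -0.0
```

>>> jog_arm:
  series:
    - {"gripper":-1,"delta_pos":[0,0.02,0],"dr":[0,0,0]}
    - {"gripper":-1,"delta_pos":[0,0.04,0],"dr":[0,0,0]}
    - {"gripper":-1,"delta_pos":[0,0.06,0],"dr":[0,0,0]}
    - {"gripper":-1,"delta_pos":[0,0.06,0],"dr":[0,0,0]}
    - {"gripper":-1,"delta_pos":[0,0.06,0],"dr":[0,0,0]}

```text
clock: 40.62
position: [0.5731, -0.0685, 0.105]
eef_rot: [0.719, 0.695, -0.002, 0.002]
contact_force: [1.7, -13.1, 3.3]
grip_width: 0.0
```

>>> jog_arm:
  series:
    - {"gripper":-1,"delta_pos":[0,0.02,0],"dr":[0,0,0]}
    - {"gripper":-1,"delta_pos":[0,0.04,0],"dr":[0,0,0]}
    - {"gripper":-1,"delta_pos":[0,0.06,0],"dr":[0,0,0]}
    - {"gripper":-1,"delta_pos":[0,0.06,0],"dr":[0,0,0]}
    - {"gripper":-1,"delta_pos":[0,0.06,0],"dr":[0,0,0]}

```text
clock: 41.25
position: [0.5732, -0.0681, 0.105]
eef_rot: [0.719, 0.695, -0.003, 0.002]
contact_force: [1.6, -14.1, 4.3]
grip_width: 0.002
```

>>> jog_arm:
  series:
    - {"gripper":-1,"delta_pos":[0,0.02,0],"dr":[0,0,0]}
    - {"gripper":-1,"delta_pos":[0,0.04,0],"dr":[0,0,0]}
    - {"gripper":-1,"delta_pos":[0,0.06,0],"dr":[0,0,0]}
    - {"gripper":-1,"delta_pos":[0,0.06,0],"dr":[0,0,0]}
    - {"gripper":-1,"delta_pos":[0,0.06,0],"dr":[0,0,0]}

```text
clock: 41.88
position: [0.5731, -0.0677, 0.105]
eef_rot: [0.719, 0.695, -0.003, 0.002]
contact_force: [2.1, -14.2, 4.0]
grip_width: 0.004
```

>>> jog_arm:
  series:
    - {"gripper":-1,"delta_pos":[0,0.02,0],"dr":[0,0,0]}
    - {"gripper":-1,"delta_pos":[0,0.04,0],"dr":[0,0,0]}
    - {"gripper":-1,"delta_pos":[0,0.06,0],"dr":[0,0,0]}
    - {"gripper":-1,"delta_pos":[0,0.06,0],"dr":[0,0,0]}
    - {"gripper":-1,"delta_pos":[0,0.06,0],"dr":[0,0,0]}

```text
clock: 42.5
position: [0.5732, -0.067, 0.105]
eef_rot: [0.719, 0.695, -0.003, 0.002]
contact_force: [1.6, -14.6, 3.9]
grip_width: -0.007
```

>>> jog_arm:
  series:
    - {"gripper":-1,"delta_pos":[0,0.02,0],"dr":[0,0,0]}
    - {"gripper":-1,"delta_pos":[0,0.04,0],"dr":[0,0,0]}
    - {"gripper":-1,"delta_pos":[0,0.06,0],"dr":[0,0,0]}
    - {"gripper":-1,"delta_pos":[0,0.06,0],"dr":[0,0,0]}
    - {"gripper":-1,"delta_pos":[0,0.06,0],"dr":[0,0,0]}

```text
clock: 43.12
position: [0.5733, -0.0631, 0.1049]
eef_rot: [0.718, 0.696, -0.001, 0.001]
contact_force: [2.1, -8.7, 2.7]
grip_width: 0.0
```

>>> jog_arm:
  series:
    - {"gripper":-1,"delta_pos":[0,0,0],"dr":[0,0,0]}
    - {"gripper":-1,"delta_pos":[0,0,0],"dr":[0,0,0]}
    - {"gripper":-1,"delta_pos":[0,0.03,0],"dr":[0,0,0]}
    - {"gripper":-1,"delta_pos":[0,0.03,0],"dr":[0,0,0]}
    - {"gripper":-1,"delta_pos":[0,0.03,0],"dr":[0,0,0]}

```text
clock: 43.75
position: [0.5734, -0.0623, 0.1049]
eef_rot: [0.718, 0.696, -0.001, 0.001]
contact_force: [3.3, -7.7, 3.3]
grip_width: -0.002
```

>>> jog_arm:
  series:
    - {"gripper":-1,"delta_pos":[0,0,0],"dr":[0,0,0]}
    - {"gripper":-1,"delta_pos":[0,0.03,0],"dr":[0,0,0]}
    - {"gripper":-1,"delta_pos":[0,0.03,0],"dr":[0,0,0]}
    - {"gripper":-1,"delta_pos":[0,0.03,0],"dr":[0,0,0]}
    - {"gripper":-1,"delta_pos":[0,0.03,0],"dr":[0,0,0]}

```text
clock: 44.38
position: [0.5734, -0.0609, 0.1049]
eef_rot: [0.718, 0.697, -0.0, 0.001]
contact_force: [3.0, -5.8, 2.7]
grip_width: -0.001
```

>>> jog_arm:
  series:
    - {"gripper":-1,"delta_pos":[0,0,0],"dr":[0,0,0]}
    - {"gripper":-1,"delta_pos":[0,0.03,0],"dr":[0,0,0]}
    - {"gripper":-1,"delta_pos":[0,0.03,0],"dr":[0,0,0]}
    - {"gripper":-1,"delta_pos":[0,0.03,0],"dr":[0,0,0]}
    - {"gripper":-1,"delta_pos":[0,0.03,0],"dr":[0,0,0]}

```text
clock: 45.0
position: [0.5733, -0.0595, 0.1049]
eef_rot: [0.717, 0.697, 0.0, 0.0]
contact_force: [2.7, -4.6, 1.1]
grip_width: 0.001
```

>>> jog_arm:
  series:
    - {"gripper":-1,"delta_pos":[0,0,0],"dr":[0,0,0]}
    - {"gripper":-1,"delta_pos":[0,0.03,0],"dr":[0,0,0]}
    - {"gripper":-1,"delta_pos":[0,0.05,0],"dr":[0,0,0]}
    - {"gripper":-1,"delta_pos":[0,0.05,0],"dr":[0,0,0]}
    - {"gripper":-1,"delta_pos":[0,0.05,0],"dr":[0,0,0]}

```text
clock: 45.62
position: [0.5728, -0.059, 0.1047]
eef_rot: [0.717, 0.697, -0.0, -0.0]
contact_force: [1.3, -3.2, -0.5]
grip_width: 0.002
```

>>> jog_arm:
  series:
    - {"gripper":-1,"delta_pos":[0,0,0],"dr":[0,0,0]}
    - {"gripper":-1,"delta_pos":[0,0.03,0],"dr":[0,0,0]}
    - {"gripper":-1,"delta_pos":[0,0.06,0],"dr":[0,0,0]}
    - {"gripper":-1,"delta_pos":[0,0.06,0],"dr":[0,0,0]}
    - {"gripper":-1,"delta_pos":[0,0.06,0],"dr":[0,0,0]}

```text
clock: 46.25
position: [0.5728, -0.059, 0.1047]
eef_rot: [0.717, 0.697, -0.0, -0.0]
contact_force: [0.0, -5.3, -1.9]
grip_width: -0.001
```

>>> jog_arm:
  series:
    - {"gripper":-1,"delta_pos":[0,0.02,0],"dr":[0,0,0]}
    - {"gripper":-1,"delta_pos":[0,0.04,0],"dr":[0,0,0]}
    - {"gripper":-1,"delta_pos":[0,0.06,0],"dr":[0,0,0]}
    - {"gripper":-1,"delta_pos":[0,0.06,0],"dr":[0,0,0]}
    - {"gripper":-1,"delta_pos":[0,0.06,0],"dr":[0,0,0]}

```text
clock: 46.88
position: [0.5727, -0.0589, 0.1047]
eef_rot: [0.717, 0.697, -0.001, 0.0]
contact_force: [0.4, -5.6, -1.7]
grip_width: 0.002
```

>>> jog_arm:
  series:
    - {"gripper":-1,"delta_pos":[0,0.03,0],"dr":[0,0,0]}
    - {"gripper":-1,"delta_pos":[0,0.06,0],"dr":[0,0,0]}
    - {"gripper":-1,"delta_pos":[0,0.09,0],"dr":[0,0,0]}
    - {"gripper":-1,"delta_pos":[0,0.09,0],"dr":[0,0,0]}
    - {"gripper":-1,"delta_pos":[0,0.09,0],"dr":[0,0,0]}

```text
clock: 47.5
position: [0.5728, -0.0584, 0.1048]
eef_rot: [0.718, 0.697, -0.001, 0.0]
contact_force: [1.2, -5.9, -1.5]
grip_width: 0.002
```

>>> jog_arm:
  series:
    - {"gripper":-1,"delta_pos":[0,0.03,0],"dr":[0,0,0]}
    - {"gripper":-1,"delta_pos":[0,0.06,0],"dr":[0,0,0]}
    - {"gripper":-1,"delta_pos":[0,0.09,0],"dr":[0,0,0]}
    - {"gripper":-1,"delta_pos":[0,0.09,0],"dr":[0,0,0]}
    - {"gripper":-1,"delta_pos":[0,0.09,0],"dr":[0,0,0]}

```text
clock: 48.12
position: [0.5728, -0.0575, 0.1047]
eef_rot: [0.718, 0.697, -0.001, 0.0]
contact_force: [1.2, -5.7, -2.3]
grip_width: 0.0
```

Still sliding at about 5.8 N, so that was the pawl's flat tip and not the stop. Going on.

>>> jog_arm:
  series:
    - {"gripper":-1,"delta_pos":[0,0.03,0],"dr":[0,0,0]}
    - {"gripper":-1,"delta_pos":[0,0.06,0],"dr":[0,0,0]}
    - {"gripper":-1,"delta_pos":[0,0.09,0],"dr":[0,0,0]}
    - {"gripper":-1,"delta_pos":[0,0.09,0],"dr":[0,0,0]}
    - {"gripper":-1,"delta_pos":[0,0.09,0],"dr":[0,0,0]}

```text
clock: 48.75
position: [0.5728, -0.0572, 0.1047]
eef_rot: [0.718, 0.696, -0.001, 0.001]
contact_force: [0.8, -7.5, -1.6]
grip_width: -0.0
```

>>> jog_arm:
  series:
    - {"gripper":-1,"delta_pos":[0,0.03,0],"dr":[0,0,0]}
    - {"gripper":-1,"delta_pos":[0,0.06,0],"dr":[0,0,0]}
    - {"gripper":-1,"delta_pos":[0,0.08,0],"dr":[0,0,0]}
    - {"gripper":-1,"delta_pos":[0,0.08,0],"dr":[0,0,0]}
    - {"gripper":-1,"delta_pos":[0,0.08,0],"dr":[0,0,0]}

```text
clock: 49.38
position: [0.5728, -0.0572, 0.1048]
eef_rot: [0.718, 0.696, -0.001, 0.001]
contact_force: [0.7, -8.5, -1.6]
grip_width: -0.003
```

>>> jog_arm:
  series:
    - {"gripper":-1,"delta_pos":[0,0.03,0],"dr":[0,0,0]}
    - {"gripper":-1,"delta_pos":[0,0.06,0],"dr":[0,0,0]}
    - {"gripper":-1,"delta_pos":[0,0.08,0],"dr":[0,0,0]}
    - {"gripper":-1,"delta_pos":[0,0.08,0],"dr":[0,0,0]}
    - {"gripper":-1,"delta_pos":[0,0.08,0],"dr":[0,0,0]}

```text
clock: 50.0
position: [0.5728, -0.0571, 0.1048]
eef_rot: [0.718, 0.696, -0.002, 0.001]
contact_force: [1.3, -9.9, -1.6]
grip_width: 0.003
```

Rigid at 10 N with no motion, beyond the 6 N the flat needs: that is the end stop. Backing off to see whether the latch holds.

>>> jog_arm:
  series:
    - {"gripper":-1,"delta_pos":[0,-0.4,0],"dr":[0,0,0]}
    - {"gripper":-1,"delta_pos":[0,-1.0,0],"dr":[0,0,0]}
    - {"gripper":-1,"delta_pos":[0,-2.5,0],"dr":[0,0,0]}
    - {"gripper":-1,"delta_pos":[0,-4,0],"dr":[0,0,0]}
    - {"gripper":-1,"delta_pos":[0,-5,0],"dr":[0,0,0]}

```text
clock: 50.62
position: [0.5731, -0.1052, 0.105]
eef_rot: [0.718, 0.696, 0.0, 0.0]
contact_force: [0.4, 0.3, -0.7]
grip_width: -0.001
```

```bash

python3 - <<'E'
from h import *
p=bot.capture('wrist');save(p,'w7.png');s=bot.get_state();print(s['clock'],s['position'],s['contact_force'])
c=cloud(p,np.ones((420,560),bool))
h=c[(c[:,2]>.107)&(c[:,2]<.117)];q=h[(h[:,1]<.03)&(h[:,1]>-.12)&(abs(h[:,0]-.573)<.05)]
if len(q): print(cv2.minAreaRect(q[:,:2].astype(np.float32)*1000),len(q),q.min(0),q.max(0))
E
```

```text
50.675 [ 0.57293164 -0.10673923  0.10477706] [ 0.15505282 -0.59357575 -0.45216959]
((572.450439453125, -68.70802307128906), (63.27269744873047, 69.94384002685547), 88.06780242919922) 6649 [ 0.53827621 -0.10065229  0.10700816] [ 0.60828465 -0.03635973  0.11697373]
```

View pics/w7.png

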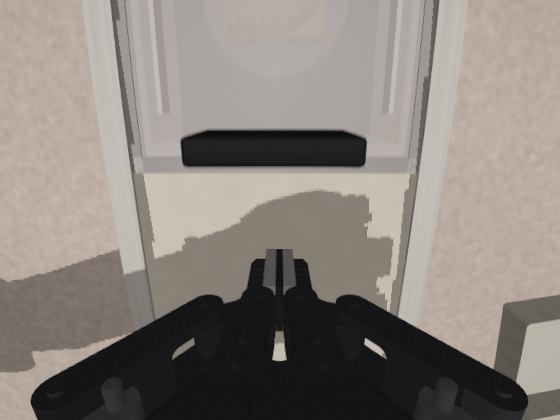

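>>> jog_arm:
  series:
    - {"gripper":-1,"delta_pos":[0,-0.5,3],"dr":[0,0,0]}
    - {"gripper":-1,"delta_pos":[0,-1,7],"dr":[0,0,0]}
    - {"gripper":-1,"delta_pos":[0,-1,11],"dr":[0,0,0]}
    - {"gripper":-1,"delta_pos":[0,-1,11],"dr":[0,0,0]}
    - {"gripper":-1,"delta_pos":[0,-1,11],"dr":[0,0,0]}

```text
clock: 51.3
position: [0.5725, -0.1138, 0.2145]
eef_rot: [0.717, 0.697, -0.0, -0.0]
contact_force: [-0.0, 0.3, -0.3]
grip_width: -0.001
```

```bash

python3 - <<'E'
from h import *
p=bot.capture('wrist');save(p,'w8.png');s=bot.get_state();print(s['clock'],s['position'],s['contact_force'])
c=cloud(p,np.ones((420,560),bool))
h=c[(c[:,2]>.107)&(c[:,2]<.117)];q=h[(h[:,1]<.05)&(h[:,1]>-.12)&(abs(h[:,0]-.573)<.05)]
if len(q): print(cv2.minAreaRect(q[:,:2].astype(np.float32)*1000),len(q),q.min(0),q.max(0))
for d in bot.trace(p,'arch_model')[:2]:
    print(d['score'],d['location'],at_z(p,*d['location'],.05))
E
```

```text
51.35 [ 0.57223715 -0.11377033  0.21385327] [ 0.50924798 -0.14098377 -0.51502288]
((573.301513671875, -43.46190643310547), (11.213922500610352, 69.50672912597656), 88.30998229980469) 1630 [ 0.53846663 -0.04988517  0.10850919] [ 0.60794019 -0.03687387  0.1143578 ]
```

View pics/w8.png

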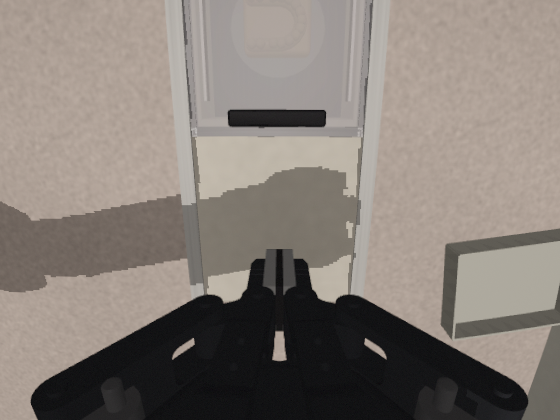

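The handle rests at y = -0.0435, so the guard reads about -2 mm. It has not sprung back, the model is centred on the stand under the clear guard, and the arm touches nothing. Handing in.

```bash
python3 -c "
from cell import bot
print(bot.job_done())"
```

```text
the job is handed in; nothing more can be done
None
```

The arch model is on the round stand and the guard is shut and held by its latch. I handed in at about 51 s; no verdict was reported.

- **Arch model:** I picked the tan horseshoe rather than the mould or the pink, red and turquoise look-alikes, lowered it until it touched, and let go with the guard still open. With the gripper clear, the camera put it within about 2 mm of the stand's centre. In the last picture it still stood on the stand under the clear guard, but I did not measure it again.
- **Guard:** I pushed it by its handle with shut fingers. The pawl's ramp peaked at about 14.6 N. After that it needed about 6 N on the flat tip.
- **End stop:** I first took a standstill on the flat at 5.6 N for the stop, but pushing on showed the guard still sliding. The real stop came 2 mm further on, and I backed off at about 10 N read at the end of a move.
- **Last checks:** After I let go, two pictures showed the guard staying shut, the last putting it at about -2 mm; uncaught it would have sprung back to 24 mm or more. The arm was clear, with no contact force beyond noise.

No check failed. I did not take a final picture of the mould, jar and bowl, but no contact near them was felt.

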